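# Stow the angle brackets on the saddle and lock the keeper's nut

### The job

Pack the frame brackets for transport: nest every loose angle bracket on the saddle, one over the other with legs and ends flush, and then swing the keeper bar fully home over them. Then put the spanner on the lower, set nut with its handle against the stop pin, so that the set nut keeps its setting, and tighten the small jam nut on top clockwise until it is fully tight against it. Finally lay the spanner back on its stand as it lay before, and leave the other things on the bench where they are.

Things in the scene. Friction and masses are not known exactly. Their poses are not given: they have to be found in the camera images.
- fixture: Fixture fixed to the bench: base plate 12 mm thick. Origin under the stud's axis, z up; saddle 90 mm to +y, ledge 155 mm to -y. Stud 16 dia, top z = 126, on a boss 44 dia; on it, upward: keeper hub (z 66-75), thrust washer (60 dia, top z = 79), set nut, washer, jam nut. Ledge 50 x 22, top z = 79, carries the spanner's handle; nothing stands between boss and ledge.
- saddle (a point): Top edge (outer corner, at mid-length) of the saddle, a fixed steel angle 50 mm long along the fixture's x axis, corner up, legs 36 x 4 falling at 45 degrees to either side; 42 mm above the bench. Axes as the fixture. Each bracket sits 5.7 mm higher than the one under it.
- stop_pin (a point): Stop pin, 10 mm dia, upright on the ledge from z = 77 to 105, 17 mm to -x of the fixture's y axis; this point is on its axis at z = 85. It stops the spanner's handle when the nuts are turned clockwise (a handle pointing straight to -y of the fixture stands 5 mm off it).
- keeper (a joint): Keeper bar's swing about the stud, rad: 0 = home at its stop, pointing to the fixture's +y across the middle of the saddle; grows anticlockwise seen from above (parked at about 1.0 to 1.25, toward the fixture's -x). Stays where it is left, turns at about 0.08 N m.
- keeper_knob (a point): Centre of the keeper's upright black knob, 14 mm dia, z 74 to 100 mm, 120 mm from the stud. The bar is 22 wide, its underside 66 mm above the bench.
- set_nut (a joint): Turn of the set nut (lower hexagon, 36 mm across flats, z 79 to 93), rad, clockwise seen from above positive, about 0 (-0.06 to 0.02) at the start. At 0 two of its flats face the fixture's +x and -x, so that a spanner on it points along the fixture's y. Turns at 0.3 N m; must keep its setting.
- set_nut_mid (a point): Centre of the set nut, 86 mm above the bench.
- jam_nut (a joint): Free run of the jam nut on top of the set nut, rad, relative to the washer below it; grows clockwise seen from above. Starts between 0 and 0.8 and turns easily up to 2.4, where it bears on the washer; from there on it takes the washer along.
- take_up (a joint): Tightening of the jam nut: turn of washer relative to set nut, rad; 0 = slack, 0.6 = as tight as it goes. Grows clockwise at 0.6 N m and stays; as the set nut turns at half of that, it only grows while the set nut is held.
- jam_nut_mid (a point): Centre of the jam nut's hexagon (28 mm across flats, z 98 to 118 mm, smaller than the set nut so that the spanner's jaw clears it), on the stud's axis. Its x axis is normal to one pair of flats and turns with it.
- spanner: Open-ended steel spanner, 10 mm thick, 215 long. Origin: under the middle of the jaw; handle (14 wide) to -y as far as 190 mm, jaw opens to +y. Jaw 38.5 mm wide, flared at the mouth (head 66 wide over all, tips 25 mm ahead of the origin), jaw floor 22 mm behind the origin. Both sides alike.
- spanner_jaw (a point): Middle of the spanner's jaw at half thickness; it lies on the stud's axis when the spanner is home on the set nut (the thrust washer carries it).
- spanner_grip (a point): Point on the spanner's handle 70 mm behind the jaw's middle, at half thickness, near its balance point.
- spanner_stand: Low stand fixed to the bench: board 70 x 190 x 6 with two rubber bars (18 wide, tops 26 mm above the bench) across it, 55 mm to +y and 80 mm to -y of its middle. Origin under its middle. The spanner lies on both bars along y, its jaw toward +y, its grip point above the stand's middle.
- bracket1: Loose aluminium angle bracket (there may be two or three in all), 60 mm long along x, legs 36 x 4 mm at 90 degrees, 28 mm high, 51 wide; lies corner up. Origin: between the leg edges at mid-length, 28.3 mm under the outer corner. Can be taken by its two end faces. All alike. Hoses hang over the bench beyond the left-hand ones (x over 0.51 m, y over 0.13 m, 0.32 m up and higher).
- bracket2: Loose aluminium angle bracket (there may be two or three in all), 60 mm long along x, legs 36 x 4 mm at 90 degrees, 28 mm high, 51 wide; lies corner up. Origin: between the leg edges at mid-length, 28.3 mm under the outer corner. Can be taken by its two end faces. All alike. Hoses hang over the bench beyond the left-hand ones (x over 0.51 m, y over 0.13 m, 0.32 m up and higher).
- bracket3: Loose aluminium angle bracket (there may be two or three in all), 60 mm long along x, legs 36 x 4 mm at 90 degrees, 28 mm high, 51 wide; lies corner up. Origin: between the leg edges at mid-length, 28.3 mm under the outer corner. Can be taken by its two end faces. All alike. Hoses hang over the bench beyond the left-hand ones (x over 0.51 m, y over 0.13 m, 0.32 m up and higher).
- dropper: small dropper bottle, 34 dia x 96 tall mm; bystander
- tape: roll of tape lying flat, 64 x 62 x 19 mm; bystander
- driver: screwdriver, 134 long mm; bystander
- marker: marker pen, 128 long mm; bystander
- dish: petri dish, 55 dia x 14 mm; bystander
- fitting: plastic tee fitting, 22 x 34 x 11 mm; bystander
- tube: grease tube, 98 long mm; bystander
Not all that is in view belongs to the job. Leave any red or yellow look-alike of the bracket2 alone.

How it is judged:
On the way, in this order (a step that is already met when the one before it is completed fails the run):
1. all brackets present are nested on the saddle (x of bracket1 in the frame of saddle between -0.006 and 0.006 m and y of bracket1 in the frame of saddle between -0.004 and 0.004 m and z of bracket1 in the frame of saddle between -0.026 and -0.008 m and angle between the x axis of each of bracket1, bracket2, bracket3 and the x axis of fixture, either way round below 0.1 rad and angle between each of bracket1, bracket2, bracket3's own z axis and vertical below 0.12 rad and x of bracket2 in the frame of saddle between -0.006 and 0.006 m and y of bracket2 in the frame of saddle between -0.004 and 0.004 m and z of bracket2 in the frame of saddle between -0.026 and -0.008 m and x of bracket3 in the frame of saddle between -0.006 and 0.006 m and y of bracket3 in the frame of saddle between -0.004 and 0.004 m and z of bracket3 in the frame of saddle between -0.026 and -0.008 m), for 0.2 s.
2. the keeper is home over the nested brackets (all of step 1 and value of joint keeper below 0.1 rad), for 0.2 s.
3. the spanner is on the set nut (horizontal distance between spanner_jaw and set_nut_mid below 0.01 m and z of spanner_jaw in the frame of set_nut_mid between -0.005 and 0.005 m and value of joint set_nut between -0.5 and 0.5 rad), for 0.2 s.
4. the jam nut is tight while the spanner holds the set nut (all of step 3 and value of joint take_up above 0.4 rad), for 0.2 s.
At the end, for the whole second after the job is handed in: Brackets nested on the saddle (6 mm along, 4 mm across, 0.1 rad); keeper within 0.1 rad of home; set nut within 0.5 rad of zero; take_up over 0.4 rad; spanner at rest flat on its stand, jaw toward +y, grip point within 25 mm of its middle, 0.25 rad along it (all of step 2 and value of joint set_nut between -0.5 and 0.5 rad and value of joint take_up above 0.4 rad and horizontal distance between spanner_grip and spanner_stand below 0.025 m and z of spanner_grip in the frame of spanner_stand between 0.027 and 0.036 m and angle between the y axis of spanner and the y axis of spanner_stand, either way round below 0.25 rad and y of spanner_jaw in the frame of spanner_stand above 0 m and angle between the z axis of spanner and the z axis of spanner_stand, either way round below 0.1 rad and linear speed of spanner below 0.02 m/s); the robot touches nothing.
It fails at once if a bystander is shoved more than 5 cm (distance of any of dropper, tape, driver, marker, dish, fitting, tube from where it was at the start of the episode above 0.05 m).
Of bracket1, bracket2, bracket3 only 2 to 3 are there at a start; the rules pass over those that are not, and their reading is None.
At some moment in a run one of bracket1, bracket2, bracket3 may be knocked a few centimetres aside while the robot is not near it.
Once in a run the grip may slacken for a moment while it holds something.
It also fails if it takes over 210 s, if anything falls off the work surface, if the arm or the gripper's body presses on something with over 40 N, if the wrist force passes 120 N, or if a joint passes its speed limit or range.

### The arm

A 6-joint arm with a two-finger parallel gripper is mounted at the origin on a cart in front of the work surface, level with it; the furniture and walls round the work are solid. World frame = base frame: x ahead of the robot, y to its left, z up, the work surface at z = 0. Lengths are in m, angles in rad, forces in N, time in s.
With the tool pointing down it reaches from about 0.25 to 0.775 m from the base axis. Payload 4 kg.
Tool frame: the origin (TCP) lies at the very end of the fingers, on their centre line; the grasp point (between the pads) lies tcp_to_grasp behind it (tcp_to_grasp is the distance from the TCP to the grasp point, in m); z points along the fingers, y is the direction in which the jaws open and shut (so a half turn about z gives the same grasp; the last joint's range is limited). The gripper opens to 94 mm and grips with 3 to 60 N. Pads are 16 mm wide; open, the fingers measure 119 mm over their backs; the gripper's body (75 mm by 177 mm) begins 78 mm behind the grasp point.
Start: joints at [1.065, 0.087, 1.371, -0, 1.684, -0.103], TCP at [0.216, 0.506, 0.206] pointing down, gripper open.
Joint ranges: [-3.1, 3.1], [-0.76, 2.03], [0.27, 2.55], [-1.08, 4.22], [0.17, 2.65], [-2.57, 2.57]. Speed limits (rad/s): [2.79, 2.79, 3.14, 3.14, 3.14, 3.14].

### API

Orientations are given as [roll, pitch, yaw] about the fixed x, y, z axes, in that order (R = Rz(yaw) Ry(pitch) Rx(roll)).
In Python, from bench import * gives the robot as it stands.
- The arm moves only by the tool play_rows, never from a script. Its argument "rows" is a list of rows, each a list of 3 entries, a list of its own where there are three numbers: the finger opening in cm, from 0 to 9.4, then the shift along the world's x, y, z in cm, then the turn, a rotation vector about the world's x, y, z in rad. A call has 1 to 8 rows; each row is the pose to reach, as a shift and turn from the pose commanded when the call began; what a row does not reach only later rows make up. A row lasts 1/12 s, in which the tool goes at most 41.7 mm and 7.16 degrees, less where a joint would pass 70% of its speed; a pose out of reach is approached as far as the arm can. A call with a gripper value outside its range is refused whole. The fingers move at their own pace and stop on an object; the grip force is fixed at half the most. Time passes only in rows, so rows that repeat a pose let the fingers close. It gives the time, the measured TCP pose, the force and the opening at its end, in the units of the state.
- get_obs(): the state, without advancing time (a new reading comes with each control period).
- snapshot(name): name is "side" or "top"; returns a dict with "pixels" (400x640x3 uint8, red, green, blue), "fx", "fy", "cx", "cy" (pixels), "dist_coeffs" ([k1, k2, p1, p2, k3] as OpenCV has them; the pictures are not rectified), "rvec" (rotation vector, rad) and "tvec" (3), from world to camera coordinates, as OpenCV has them. Camera axes: x right, y down, z forward; pixel columns grow to the right and rows downward; lengths in m; the calibration is good to about 2 mm. A picture is of the moment at which its call begins. There is no depth.
- close_job(): hands the job in, once; it reports no verdict.
Trained networks look in the newest picture that a camera, given by its name, has taken for a name from the list of things; names that differ only in an ending like _2 or _b are one class to them, and where a whole thing is asked for, a point or a joint stands for the part that bears it (a point fixed in the world has none). Each returns a list of dicts, best first, with "confidence" (0 to 1); they miss things now and then, are a little off and sometimes report something else, mostly with a low value. They report only what shows in the picture. A call takes as long as a camera call. They do not tell look-alikes from the thing itself.
- silhouettes(camera, label): "mask" (400x640 bool, what is visible of it) and "point" ([row, column] in pixels, amid what is visible of it).
The state is a dict: "time": time; "joint_positions": joint angles; "qvel": joint speeds; "joint_torque": joint torques, N m; "tool_pos": TCP position; "ee_rot": TCP orientation; "wrist_force": force on the tool from outside, world axes, zero at the start; "wrist_torque": the same for the moment, N m; "width": finger opening in m.
Only numpy, scipy, OpenCV 4.12 (cv2) and the standard library are available. Lean on these libraries where they do the work, as an engineer would, in place of code of your own. Each camera call takes 0.05 s, during which the arm holds its last target. There are 200 camera calls.

## Working session

There is one attempt and no reset: what is moved stays moved. The work goes in short steps, Python scripts to look and compute and a tool call to move; the robot and the scene stay as the last step left them, time stands still between calls to the robot, and variables do not carry over. Pictures are saved under pics/ and viewed, about 12 in all and at most 16, crops included, and the job is handed in when it is done.

Besides the shell and the picture viewer there is one more tool, called after ">>>" as name(argument=value, ...), one argument or row to a line, values as JSON. play_rows: Moves the arm, as the interface text tells. Its arguments: {"type":"object","properties":{"rows":{"type":"array"}},"required":["rows"]}

```bash
ls; mkdir -p pics; python3 - <<'E'
from bench import *
import cv2
o=get_obs()
for k,v in o.items(): print(k,v)
for n in("side","top"):
    s=snapshot(n); cv2.imwrite(f"pics/{n}0.png",s["pixels"][:,:,::-1])
    print(n,{k:v for k,v in s.items() if k!="pixels"})
E
```

```text
pics
time 0.0
joint_positions [ 1.06492917e+00  8.79678358e-02  1.37222839e+00 -2.58721195e-05
  1.68358267e+00 -1.03117264e-01]
qvel [ 0.00020175 -0.00011081  0.001268    0.00017098 -0.0012457   0.00211116]
joint_torque [-1.94896602e-03 -3.40201414e+01 -3.02411163e+01  7.15942704e-02
  3.34008748e-02 -1.68980737e-04]
tool_pos [0.21533208 0.50551138 0.20431028]
ee_rot [-3.13941539e+00 -1.99461552e-04  2.73883966e+00]
wrist_force [ 0.44512667 -0.07455165  0.42458976]
wrist_torque [-0.03145477  0.02551907 -0.01097242]
width 0.09384910135438272
side {'fx': 405.3405510793506, 'fy': 405.3405510793506, 'cx': 317.11718435206933, 'cy': 197.32316868462829, 'dist_coeffs': array([0.01335617, 0.        , 0.        , 0.        , 0.        ]), 'rvec': array([ 1.99681547, -0.51326796,  0.30042766]), 'tvec': array([-0.50884336,  0.19362148,  1.53574614])}
top {'fx': 361.8021463022841, 'fy': 361.8021463022841, 'cx': 322.2350668281972, 'cy': 202.32435544714053, 'dist_coeffs': array([-0.03793432,  0.        ,  0.        ,  0.        ,  0.        ]), 'rvec': array([ 2.10947679, -2.12140136,  0.17826115]), 'tvec': array([-0.05814819,  0.58786475,  1.15600291])}
```

View pics/top0.png

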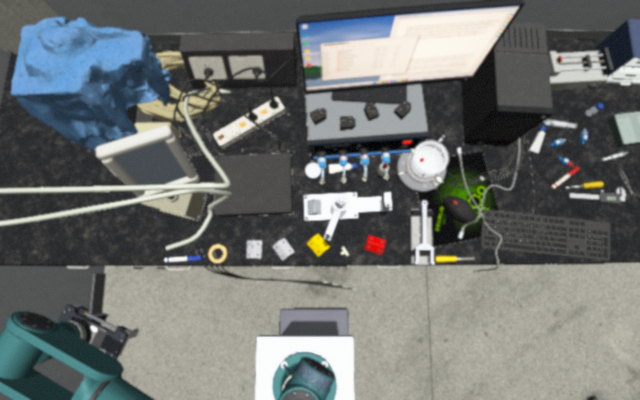

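View pics/side0.png

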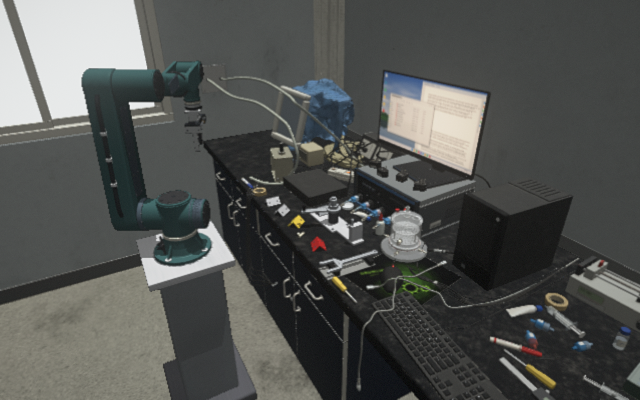

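The top view shows two grey angles (254,249) and (281,248), a yellow one (318,244) and a red one (375,244). The fixture is near (345,207) and the spanner on its stand near (424,232). Next: helpers, an enlarged crop and detections.

```bash
cat > h.py <<'E'
from bench import *
import cv2, numpy as np
def cam(s):
    K=np.array([[s["fx"],0,s["cx"]],[0,s["fy"],s["cy"]],[0,0,1.]]); R=cv2.Rodrigues(s["rvec"])[0]
    return K,s["dist_coeffs"],R,np.array(s["tvec"])
def proj(s,P):
    K,d,R,t=cam(s); return cv2.projectPoints(np.array(P,float).reshape(-1,3),s["rvec"],s["tvec"],K,d)[0][:,0]
def ray(s,uv,z):
    K,d,R,t=cam(s); q=cv2.undistortPoints(np.array(uv,float).reshape(-1,1,2),K,d)[:,0]
    D=np.c_[q,np.ones(len(q))]@R; c=-R.T@t
    return c+D*((z-c[2])/D[:,2])[:,None]
def tri(ss,uvs):
    A=[];b=[]
    for s,uv in zip(ss,uvs):
        p0=ray(s,[uv],0)[0];p1=ray(s,[uv],.2)[0];d=(p1-p0)/np.linalg.norm(p1-p0);M=np.eye(3)-np.outer(d,d);A.append(M);b.append(M@p0)
    return np.linalg.solve(sum(A),sum(b))
def crop(s,r,k,name):
    x0,x1,y0,y1=r; im=cv2.resize(s["pixels"][y0:y1,x0:x1,::-1],None,fx=k,fy=k,interpolation=cv2.INTER_CUBIC); cv2.imwrite("pics/"+name,im)
E
python3 - <<'E'
from h import *
S={n:snapshot(n) for n in("side","top")}
crop(S["top"],(150,480,180,275),2.4,"t1.png"); 
crop(S["side"],(230,400,175,305),4.6,"s1.png")
import pickle; M={}
for l in("fixture","keeper_knob","keeper","set_nut","jam_nut","spanner","spanner_stand","bracket1","dropper","tape","driver","marker","dish","fitting","tube"):
  for n in S:
    r=silhouettes(n,l); M[n,l]=r
    print(l,n,[(round(x["confidence"],2),np.round(x["point"]).astype(int).tolist(),int(x["mask"].sum())) for x in r[:5]], [np.round(ray(S["top"],[x["point"][::-1]],.02)[0,:2],3).tolist() for x in r[:5]] if n=="top" else "")
pickle.dump((S,M),open("m.pkl","wb"))
E
```

```text
fixture side [(0.72, [218, 333], 1129), (0.42, [206, 350], 60)] 
fixture top [(0.61, [209, 337], 1969)] [[0.572, -0.112]]
keeper_knob side [] 
keeper_knob top [(0.76, [222, 333], 200)] [[0.526, -0.097]]
keeper side [(0.44, [209, 316], 133)] 
keeper top [(0.61, [225, 331], 191), (0.44, [202, 342], 33)] [[0.514, -0.09], [0.594, -0.128]]
set_nut side [(0.71, [220, 337], 1095), (0.54, [205, 332], 96)] 
set_nut top [] []
jam_nut side [(0.41, [200, 331], 33), (0.26, [260, 344], 278)] 
jam_nut top [(0.52, [203, 338], 2070), (0.44, [203, 342], 20)] [[0.591, -0.116], [0.59, -0.13]]
spanner side [(0.52, [260, 346], 293)] 
spanner top [(0.86, [242, 426], 439), (0.51, [248, 284], 249)] [[0.454, -0.41], [0.439, 0.07]]
spanner_stand side [(0.55, [268, 350], 562), (0.39, [266, 342], 334)] 
spanner_stand top [(0.85, [234, 417], 849)] [[0.483, -0.381]]
bracket1 side [(0.64, [204, 268], 119), (0.63, [220, 298], 91), (0.58, [242, 319], 130), (0.51, [211, 281], 53)] 
bracket1 top [(0.82, [250, 283], 299), (0.71, [245, 320], 264), (0.58, [246, 371], 232)] [[0.432, 0.071], [0.447, -0.054], [0.443, -0.225]
[... 172 characters left out ...]
0), (0.34, [203, 334], 68)] 
tape top [(0.7, [206, 335], 1958), (0.57, [260, 222], 158)] [[0.581, -0.104], [0.397, 0.279]]
driver side [(0.51, [283, 339], 95)] 
driver top [(0.45, [258, 441], 127), (0.41, [252, 253], 268)] [[0.401, -0.456], [0.427, 0.174]]
marker side [] 
marker top [(0.45, [257, 184], 152), (0.29, [258, 444], 92)] [[0.408, 0.41], [0.401, -0.468]]
dish side [(0.67, [230, 381], 109), (0.61, [207, 346], 68)] 
dish top [(0.75, [172, 314], 199), (0.53, [200, 340], 60), (0.39, [254, 220], 231)] [[0.704, -0.033], [0.601, -0.12], [0.417, 0.284]]
fitting side [] 
fitting top [(0.62, [203, 340], 84)] [[0.592, -0.123]]
tube side [] 
tube top [(0.51, [169, 342], 131)] [[0.711, -0.132]]
```

View pics/t1.png

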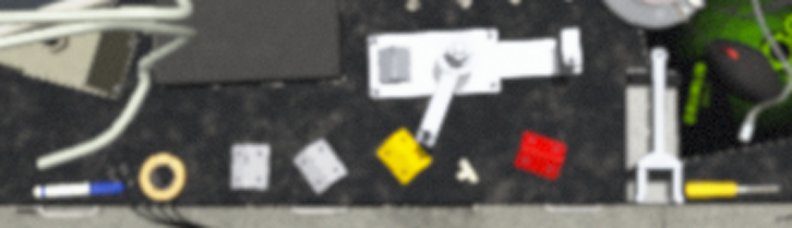

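View pics/s1.png

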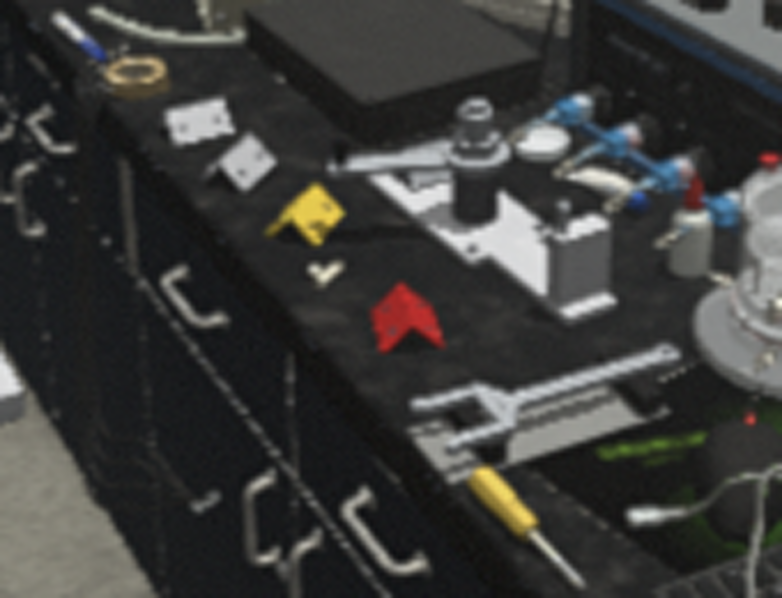

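Two grey brackets sit at top px (254,249) and (283,249). The yellow (318,244) and red (373,244) angles are the look-alikes, so they stay put. The spanner's jaw faces the robot. I'll confirm with one enlarged crop of the brackets and fixture, averaged over several frames.

```bash
cat >> h.py <<'E'
def avg(n,k=8):
    L=[snapshot(n) for _ in range(k)]; s=L[0]; s["pixels"]=np.mean([l["pixels"] for l in L],0).round().astype(np.uint8); return s
E
python3 - <<'E'
from h import *
import bench,pickle
print([x for x in dir(bench) if not x.startswith("_")], getattr(bench,"tcp_to_grasp",None), get_obs().keys())
S={n:avg(n,6) for n in("side","top")}; pickle.dump(S,open("avg0.pkl","wb"))
crop(S["top"],(242,342,232,264),8,"a.png");crop(S["top"],(300,400,186,226),8,"b.png")
cv2.imwrite("pics/t2.png",np.vstack([cv2.imread("pics/a.png"),cv2.imread("pics/b.png")]))
crop(S["side"],(260,370,190,260),7.2,"s2.png")
E
```

```text
['IKError', 'close_job', 'get_obs', 'silhouettes', 'snapshot', 'tcp_to_grasp'] 0.0188 dict_keys(['time', 'joint_positions', 'qvel', 'joint_torque', 'tool_pos', 'ee_rot', 'wrist_force', 'wrist_torque', 'width'])
```

View pics/t2.png

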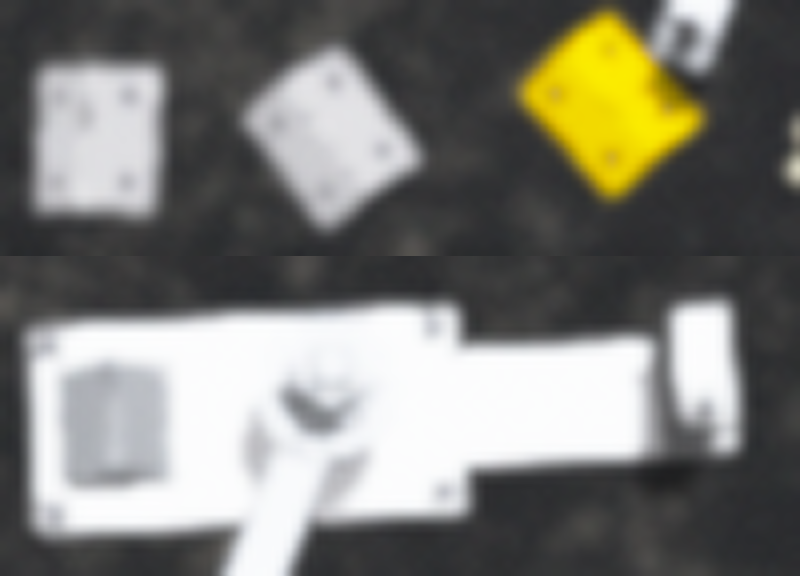

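View pics/s2.png

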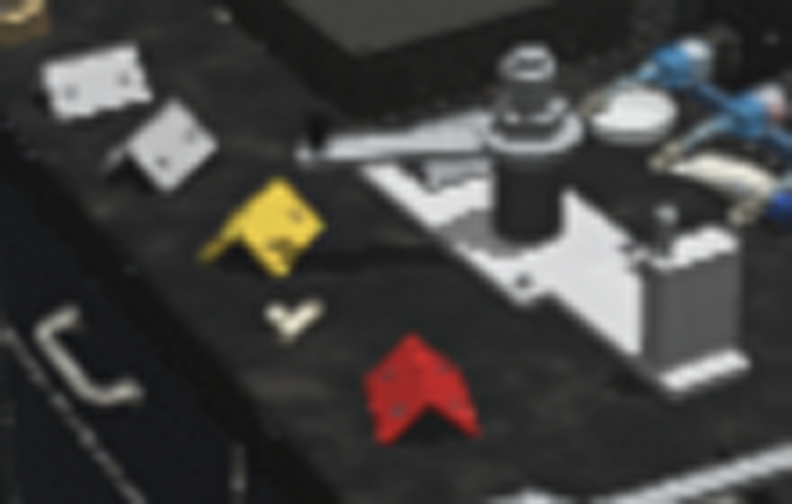

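Confirmed: the grey brackets A (top crop 98,139) and B (332,138) are the job's parts. Ridge of A runs along world x. Yellow and red stay. Now I fit poses for the brackets and saddle using both cameras.

```bash
cat >> h.py <<'E'
from scipy.optimize import minimize
def T(p): # x,y,z,yaw
    c,s=np.cos(p[3]),np.sin(p[3]); return np.array([[c,-s,0],[s,c,0],[0,0,1]]),np.array(p[:3])
def angle_polys(p,L,top=.0283):
    R,t=T(p); h=.0255
    def q(sg,pts): return (np.array(pts)@R.T)+t
    b=top-h
    out=[]
    for sg in(1,-1):
        out.append(q(sg,[[-L/2,0,top],[L/2,0,top],[L/2,sg*h,b],[-L/2,sg*h,b]]))
        for e in(-1,1): out.append(q(sg,[[e*L/2,0,top],[e*L/2,sg*h,b],[e*L/2,sg*(h-.0028),b-.0028],[e*L/2,0,top-.0057]]))
    return out
def raster(s,polys,r,k=8):
    x0,x1,y0,y1=r; m=np.zeros(((y1-y0)*k,(x1-x0)*k),np.uint8)
    for P in polys:
        uv=(proj(s,P)-[x0-.5,y0-.5])*k; cv2.fillPoly(m,[np.round(uv*16).astype(np.int32)],1,shift=4)
    return m>0
def fit(S,masks,polyf,p0,scale):
    # masks: {cam:(soft mask upsampled, roi)}
    def cost(d):
        p=np.array(p0)+d*scale; c=0
        for n,(m,r) in masks.items():
            q=raster(S[n],polyf(p),r).astype(float); c+=np.abs(q-m).sum()/m.sum()
        return c
    n=len(scale); sx=np.vstack([np.zeros(n)]+[np.eye(n)[i]*(1 if j else -1) for i in range(n) for j in(1,)])
    r=minimize(cost,np.zeros(n),method="Nelder-Mead",options=dict(initial_simplex=sx,maxiter=400,xatol=.01,fatol=1e-4))
    return np.array(p0)+r.x*scale,r.fun
def soft(s,r,lo,hi,k=8,ch=None):
    x0,x1,y0,y1=r; g=s["pixels"][y0:y1,x0:x1].astype(np.float32).mean(2)
    g=np.clip((cv2.resize(g,None,fx=k,fy=k,interpolation=cv2.INTER_CUBIC)-lo)/(hi-lo),0,1); return (g>.5).astype(float)
E
python3 - <<'E'
from h import *
import pickle
S=pickle.load(open("avg0.pkl","rb"))
for n in S: K,d,R,t=cam(S[n]); print(n,"cam at",np.round(-R.T@t,3))
for nm,uv,rt,rs,yaws in(("A",(254,249),(243,267,236,262),(263,285,194,210),(0,)),("B",(283.5,249),(268,300,234,264),(273,293,201,219),(.6,-.9,-.6,.9))):
  x,y=ray(S["top"],[uv],.014)[0,:2]
  for yaw in yaws:
   mt=soft(S["top"],rt,60,200)
   for ms in ({"top":(mt,rt)},{"top":(mt,rt),"side":(soft(S["side"],rs,60,190),rs)}):
    p,f=fit(S,ms,lambda p:angle_polys([p[0],p[1],0,p[2]],.06),[x,y,yaw],np.array([.006,.006,.2]))
    print(nm,yaw,list(ms),np.round(p,4),round(f,3))
def uvb(u,v): return [300+u/8-.5,186+(v-256)/8-.5]
# saddle
print("saddle corners", np.round(ray(S["top"],[uvb(62,372),uvb(66,480),uvb(167,478),uvb(166,370)],.0165),4).tolist())
print("saddle ridge", np.round(ray(S["top"],[uvb(110,362),uvb(112,487)],.042),4).tolist())
print("ledge", np.round(ray(S["top"],[uvb(668,303),uvb(733,300),uvb(742,452)],.079),4).tolist())
print("pintop", np.round(ray(S["top"],[uvb(705,410)],.105),4).tolist())
print("plate", np.round(ray(S["top"],[uvb(25,327),uvb(458,303),uvb(468,516),uvb(36,537)],.012),4).tolist())
E
```

```text
side cam at [-0.155 -1.367  0.873]
top cam at [ 0.363 -0.083  1.244]
A 0 ['top'] [ 0.4369  0.1744 -0.0525] 0.066
A 0 ['top', 'side'] [0.4376 0.1742 0.0141] 0.336
B 0.6 ['top'] [0.437  0.0741 0.6402] 0.061
B 0.6 ['top', 'side'] [0.4382 0.0735 0.6282] 0.46
B -0.9 ['top'] [ 0.4379  0.0736 -1.1644] 0.282
B -0.9 ['top', 'side'] [ 0.4448  0.0744 -0.965 ] 1.109
B -0.6 ['top'] [ 0.4374  0.074  -0.6982] 0.282
B -0.6 ['top', 'side'] [0.439  0.074  0.6446] 0.461
B 0.9 ['top'] [0.4373 0.0743 0.6478] 0.06
B 0.9 ['top', 'side'] [0.4386 0.0738 0.6358] 0.454
saddle corners [[0.6032, -0.009, 0.0165], [0.556, -0.0109, 0.0165], [0.5565, -0.0542, 0.0165], [0.6038, -0.054, 0.0165]]
saddle ridge [[0.6024, -0.0308, 0.042], [0.5489, -0.0317, 0.042]]
ledge [[0.618, -0.2619, 0.079], [0.6191, -0.2886, 0.079], [0.5558, -0.2898, 0.079]]
pintop [[0.5686, -0.2711, 0.105]]
plate [[0.6242, 0.0075, 0.012], [0.6334, -0.181, 0.012], [0.5399, -0.1832, 0.012], [0.532, 0.0022, 0.012]]
```

```bash
cat > ov.py <<'E'
from h import *
def fx_lines(p):
    R,t=T([p[0],p[1],0,p[2]]); w=lambda P:np.array(P,float)@R.T+t
    a=np.linspace(0,2*np.pi,25); L=[]
    C=lambda r,z,x=0,y=0:w(np.c_[x+r*np.cos(a),y+r*np.sin(a),0*a+z])
    hx=np.radians(30+60*np.arange(7)); H=lambda af,z:w(np.c_[af/np.sqrt(3)*np.cos(hx),af/np.sqrt(3)*np.sin(hx),0*hx+z])
    L+=[C(.008,.126),C(.03,.079),H(.036,.093),C(.005,.105,-.017,-.155),C(.005,.079,-.017,-.155)]
    B=lambda x0,x1,y0,y1,z:w([[x0,y0,z],[x1,y0,z],[x1,y1,z],[x0,y1,z],[x0,y0,z]])
    L+=[B(-.025,.025,-.166,-.144,.079)]
    s=.0255
    L+=[w([[-.025,90e-3,.042],[.025,90e-3,.042]]),B(-.025,.025,.09-s,.09+s,.042-s)]
    return L
def sp_lines(p,z0=.026,z1=.036):
    R,t=T([p[0],p[1],0,p[2]]); w=lambda P:np.array(P,float)@R.T+t
    P=np.array([[-7,-190],[7,-190],[7,-33],[33,-10],[33,20],[26,25],[19.25,15],[19.25,-22],[-19.25,-22],[-19.25,15],[-26,25],[-33,20],[-33,-10],[-7,-33],[-7,-190]])/1e3
    return [w(np.c_[P,0*P[:,0]+z1])]
def overlay(s,lines,r,k,name):
    x0,x1,y0,y1=r; im=cv2.resize(s["pixels"][y0:y1,x0:x1,::-1],None,fx=k,fy=k,interpolation=cv2.INTER_CUBIC)
    for i,P in enumerate(lines):
        uv=(proj(s,P)-[x0-.5,y0-.5])*k; cv2.polylines(im,[np.round(uv*16).astype(np.int32)],False,[(0,0,255),(0,200,0),(255,0,0),(200,0,200)][i%4],1,cv2.LINE_AA,4)
    cv2.imwrite("pics/"+name,im)
E
python3 - <<'E'
from ov import *
import pickle
S=pickle.load(open("avg0.pkl","rb"))
x0,x1,y0,y1=r=(304,324,197,218); g=S["top"]["pixels"][y0:y1,x0:x1].astype(np.float32).mean(2)
print("grey",np.round(g[10,::2]),np.round(g[::2,9]))
g=cv2.resize(g,None,fx=8,fy=8,interpolation=cv2.INTER_CUBIC); m=(g<225).astype(float)
for yaw in(.03,.046,.06):
  p,f=fit(S,{"top":(m,r)},lambda p:angle_polys([p[0],p[1],.042-.0283,yaw],.05),[.5797,-.0312],np.array([.004,.004])); print(yaw,p,f)
st=p
fx=[.584,-.121,.046]
SP=ray(S["top"],[[424,251],[425.5,202]],.036); print("spanner head/handle end approx",SP)
overlay(S["top"],fx_lines(fx),(300,400,186,226),8,"o_a.png"); overlay(S["side"],fx_lines(fx),(310,370,190,250),8,"o_b.png")
a,b=cv2.imread("pics/o_a.png"),cv2.imread("pics/o_b.png"); b=cv2.copyMakeBorder(b[:270],0,0,0,320,cv2.BORDER_CONSTANT); cv2.imwrite("pics/o1.png",np.vstack([a,b]))
E
```

```text
grey [206. 243. 186. 177. 182. 199. 191. 190. 210. 249.] [250. 205. 173. 183. 191. 190. 193. 191. 149. 226. 252.]
0.03 [ 0.5778123  -0.03070977] 0.23980973772874414
0.046 [ 0.57775588 -0.03155065] 0.23934729470833058
0.06 [ 0.57772539 -0.03168047] 0.24390566162383565
spanner head/handle end approx [[ 0.42465415 -0.39715797  0.036     ]
 [ 0.58951366 -0.41123034  0.036     ]]
```

View pics/o1.png

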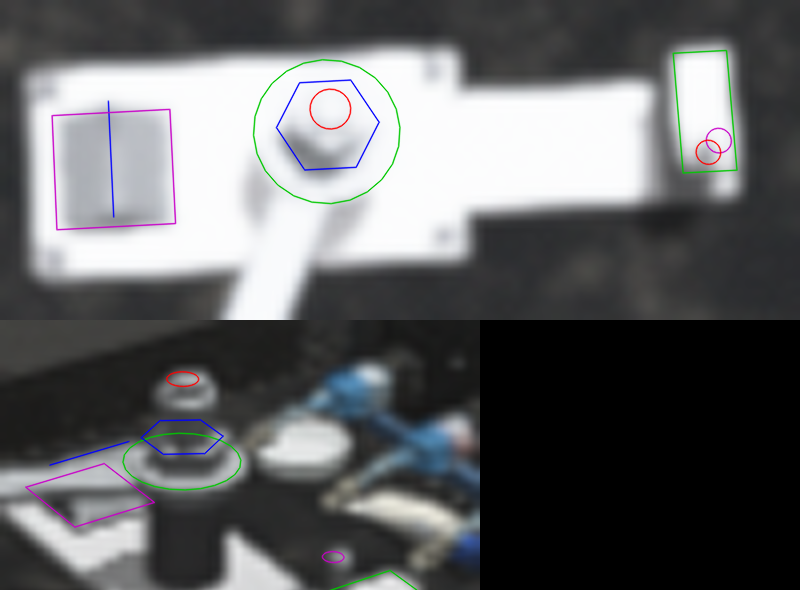

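The overlay fits within about 2 mm. I take the fixture as (0.584, -0.1215, yaw 0.05) and the saddle as (0.5795, -0.0315). Now going to bracket A.

>>> play_rows(
  rows=[
    [9.4, [11, -16.6, -3], [0, 0, -0.95]],
    [9.4, [11, -16.6, -3], [0, 0, -0.95]],
    [9.4, [11, -16.6, -3], [0, 0, -0.95]],
    [9.4, [11, -16.6, -3], [0, 0, -0.95]],
    [9.4, [11, -16.6, -3], [0, 0, -0.95]],
    [9.4, [11, -16.6, -3], [0, 0, -0.95]],
    [9.4, [11, -16.6, -3], [0, 0, -0.95]],
    [9.4, [11, -16.6, -3], [0, 0, -0.95]],
  ],
)

```text
time: 2.97
tool_pos: [0.3262, 0.3391, 0.1755]
ee_rot: [3.141, -0.0, 1.781]
wrist_force: [-0.6, -0.5, 0.6]
width: 0.0942
```

>>> play_rows(
  rows=[
    [9.4, [11.1, -16.6, -6], [0, 0, -0.24]],
    [9.4, [11.1, -16.6, -6], [0, 0, -0.24]],
    [9.4, [11.1, -16.6, -6], [0, 0, -0.24]],
    [9.4, [11.1, -16.6, -6], [0, 0, -0.24]],
    [9.4, [11.1, -16.6, -6], [0, 0, -0.24]],
    [9.4, [11.1, -16.6, -6], [0, 0, -0.24]],
    [9.4, [11.1, -16.6, -6], [0, 0, -0.24]],
    [9.4, [11.1, -16.6, -6], [0, 0, -0.24]],
  ],
)

```text
time: 3.63
tool_pos: [0.4365, 0.1743, 0.1157]
ee_rot: [-3.141, -0.001, 1.548]
wrist_force: [-0.2, -0.7, 0.0]
width: 0.0941
```

>>> play_rows(
  rows=[
    [9.4, [0, 0, -4], [0, 0, 0]],
    [9.4, [0, 0, -7], [0, 0, 0]],
    [9.4, [0, 0, -9], [0, 0, 0]],
    [9.4, [0, 0, -10.5], [0, 0, 0]],
    [9.4, [0, 0, -11.2], [0, 0, 0]],
    [9.4, [0, 0, -11.2], [0, 0, 0]],
    [4, [0, 0, -11.2], [0, 0, 0]],
    [4, [0, 0, -11.2], [0, 0, 0]],
  ],
)

```text
time: 4.3
tool_pos: [0.4377, 0.175, 0.0052]
ee_rot: [3.138, -0.001, 1.55]
wrist_force: [-0.2, -0.8, -0.9]
width: 0.0841
```

>>> play_rows(
  rows=[
    [4, [0, 0, 0], [0, 0, 0]],
    [4, [0, 0, 0], [0, 0, 0]],
    [4, [0, 0, 0], [0, 0, 0]],
    [4, [0, 0, 0], [0, 0, 0]],
    [4, [0, 0, 0], [0, 0, 0]],
    [4, [0, 0, 0], [0, 0, 0]],
  ],
)

```text
time: 4.8
tool_pos: [0.4371, 0.1741, 0.0041]
ee_rot: [3.14, -0.0, 1.549]
wrist_force: [-0.2, 0.1, 2.4]
width: 0.0596
```

>>> play_rows(
  rows=[
    [4, [0, 0, 3], [0, 0, 0]],
    [4, [0, 0, 7], [0, 0, 0]],
    [4, [0, 0, 11], [0, 0, 0]],
    [4, [3, -4, 11], [0, 0, 0.07]],
    [4, [6, -8, 11], [0, 0, 0.07]],
    [4, [8.4, -12, 11], [0, 0, 0.07]],
    [4, [11, -16, 11], [0, 0, 0.07]],
    [4, [13, -19, 11], [0, 0, 0.07]],
  ],
)

```text
time: 5.47
tool_pos: [0.5549, 0.0007, 0.1131]
ee_rot: [-3.141, -0.0, 1.619]
wrist_force: [0.0, 0.4, 0.1]
width: 0.0595
```

>>> play_rows(
  rows=[
    [4, [1.2, -1.5, 0], [0, 0, 0]],
    [4, [1.2, -1.5, -2], [0, 0, 0]],
    [4, [1.2, -1.5, -4], [0, 0, 0]],
    [4, [1.2, -1.5, -4.5], [0, 0, 0]],
    [4, [1.2, -1.5, -4.5], [0, 0, 0]],
    [4, [1.2, -1.5, -4.5], [0, 0, 0]],
  ],
)

```text
time: 5.97
tool_pos: [0.5662, -0.0124, 0.0684]
ee_rot: [-3.141, -0.0, 1.619]
wrist_force: [-0.4, -0.8, -0.2]
width: 0.0593
```

```bash
python3 - <<'E'
from ov import *
import pickle
o=get_obs(); print(o["time"],o["tool_pos"],o["ee_rot"],o["width"],o["wrist_force"])
S={n:avg(n,4) for n in("side","top")}; pickle.dump(S,open("avg1.pkl","wb"))
t=o["tool_pos"]; P=angle_polys([t[0],t[1],t[2]-.004,o["ee_rot"][2]-np.pi/2],.06)
L=fx_lines([.584,-.1215,.05])
overlay(S["side"],L+P,(285,375,175,245),8,"p1.png")
E
```

```text
5.9667 [ 0.56622793 -0.01240297  0.06838635] [-3.14083561e+00 -1.53917223e-04  1.61913047e+00] 0.05932958522517823 [-0.39459711 -0.84794932 -0.17596351]
```

View pics/p1.png

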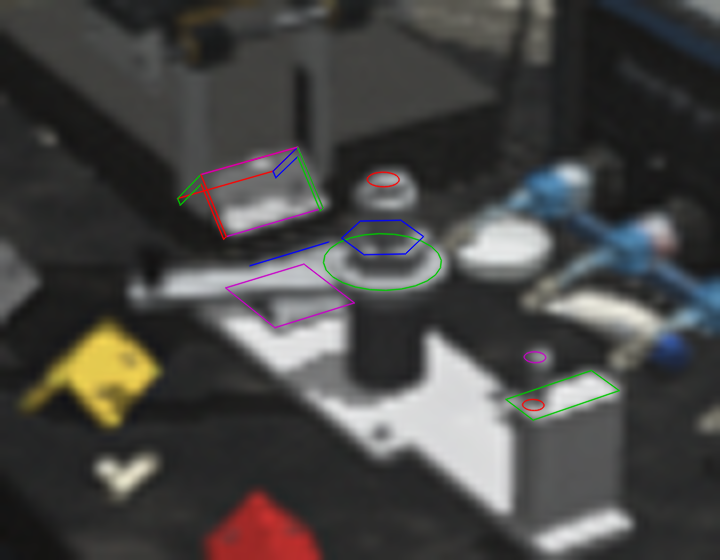

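The bracket is held as the model predicts. The first call fell short, so I now shift over the saddle and lower.

>>> play_rows(
  rows=[
    [4, [1.33, -1.91, 0], [0, 0, 0]],
    [4, [1.33, -1.91, -1.5], [0, 0, 0]],
    [4, [1.33, -1.91, -3], [0, 0, 0]],
    [4, [1.33, -1.91, -3.7], [0, 0, 0]],
    [4, [1.33, -1.91, -4.1], [0, 0, 0]],
    [4, [1.33, -1.91, -4.3], [0, 0, 0]],
    [4, [1.33, -1.91, -4.4], [0, 0, 0]],
    [4, [1.33, -1.91, -4.4], [0, 0, 0]],
  ],
)

```text
time: 7.03
tool_pos: [0.5802, -0.0316, 0.0251]
ee_rot: [3.14, 0.0, 1.619]
wrist_force: [-1.2, -0.4, -0.1]
width: 0.059
```

>>> play_rows(
  rows=[
    [4, [0, 0, -0.1], [0, 0, 0]],
    [4, [0, 0, -0.2], [0, 0, 0]],
    [4, [0, 0, -0.2], [0, 0, 0]],
    [4, [0, 0, -0.2], [0, 0, 0]],
  ],
)

```text
time: 7.37
tool_pos: [0.5808, -0.0322, 0.0239]
ee_rot: [3.139, 0.001, 1.619]
wrist_force: [-0.7, -1.4, 4.6]
width: 0.0595
```

>>> play_rows(
  rows=[
    [9.0, [0, 0, 0], [0, 0, 0]],
    [9.0, [0, 0, 0], [0, 0, 0]],
    [9.0, [0, 0, 0], [0, 0, 0]],
    [9.0, [0, 0, 0], [0, 0, 0]],
    [9.0, [0, 0, 0], [0, 0, 0]],
    [9.0, [0, 0, 3], [0, 0, 0]],
    [9.0, [0, 0, 7], [0, 0, 0]],
    [9.0, [0, 0, 10], [0, 0, 0]],
  ],
)

```text
time: 8.03
tool_pos: [0.5797, -0.0316, 0.124]
ee_rot: [-3.141, -0.0, 1.619]
wrist_force: [1.0, 0.1, -0.8]
width: 0.0901
```

>>> play_rows(
  rows=[
    [9.4, [-14.2, 10.6, 0], [0, 0, 0.59]],
    [9.4, [-14.2, 10.6, 0], [0, 0, 0.59]],
    [9.4, [-14.2, 10.6, 0], [0, 0, 0.59]],
    [9.4, [-14.2, 10.6, 0], [0, 0, 0.59]],
    [9.4, [-14.2, 10.6, 0], [0, 0, 0.59]],
    [9.4, [-14.2, 10.6, 0], [0, 0, 0.59]],
    [9.4, [-14.2, 10.6, 0], [0, 0, 0.59]],
  ],
)

```text
time: 8.62
tool_pos: [0.438, 0.0745, 0.1228]
ee_rot: [3.141, 0.001, 2.208]
wrist_force: [0.7, -0.3, 1.1]
width: 0.0941
```

```bash
python3 - <<'E'
from ov import *
import pickle
o=get_obs(); print(o["time"],o["tool_pos"],o["ee_rot"],o["width"])
S={n:avg(n,4) for n in("side","top")}; pickle.dump(S,open("avg2.pkl","wb"))
for n in S:
  r=silhouettes(n,"bracket1"); print(n,[(round(x["confidence"],2),np.round(x["point"]).astype(int).tolist()) for x in r])
Pa=angle_polys([.5795,-.0315,.0194,.05],.06);Pb=angle_polys([.437,.074,0,.64],.06)
overlay(S["top"],Pa+Pb,(250,330,190,265),5,"qa.png");overlay(S["side"],Pa+Pb,(250,340,185,245),6.25,"qb.png")
a,b=cv2.imread("pics/qa.png"),cv2.imread("pics/qb.png");cv2.imwrite("pics/q.png",np.hstack([a,cv2.resize(b,(395,375))]))
E
```

```text
8.6167 [0.43796575 0.07447848 0.12278127] [3.14050375e+00 1.13205366e-03 2.20762852e+00] 0.09411375826239678
side [(0.62, [205, 324]), (0.39, [223, 297])]
top [(0.55, [243, 373]), (0.54, [245, 320]), (0.31, [207, 343]), (0.2, [258, 441])]
```

View pics/q.png

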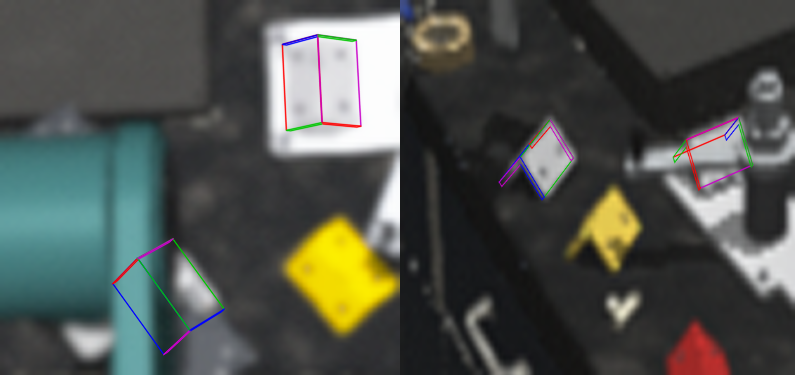

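Bracket A sits on the saddle, matching the outline, and B is undisturbed. Picking up B.

>>> play_rows(
  rows=[
    [9.4, [-0.1, 0, -4], [0, 0, 0]],
    [9.4, [-0.1, 0, -7.5], [0, 0, 0]],
    [9.4, [-0.1, 0, -10], [0, 0, 0]],
    [9.4, [-0.1, 0, -11.3], [0, 0, 0]],
    [9.4, [-0.1, 0, -11.9], [0, 0, 0]],
    [9.4, [-0.1, 0, -11.9], [0, 0, 0]],
    [4, [-0.1, 0, -11.9], [0, 0, 0]],
    [4, [-0.1, 0, -11.9], [0, 0, 0]],
  ],
)

```text
time: 9.78
tool_pos: [0.4382, 0.0743, 0.005]
ee_rot: [3.139, 0.002, 2.209]
wrist_force: [-0.4, 0.5, 0.2]
width: 0.0838
```

>>> play_rows(
  rows=[
    [4, [0, 0, 0], [0, 0, 0]],
    [4, [0, 0, 0], [0, 0, 0]],
    [4, [0, 0, 0], [0, 0, 0]],
    [4, [0, 0, 0], [0, 0, 0]],
    [4, [0, 0, 0], [0, 0, 0]],
    [4, [0, 0, 0], [0, 0, 0]],
  ],
)

```text
time: 10.28
tool_pos: [0.4373, 0.0743, 0.0041]
ee_rot: [3.14, 0.001, 2.209]
wrist_force: [-0.6, 0.1, 3.7]
width: 0.0597
```

>>> play_rows(
  rows=[
    [4, [0, 0, 3], [0, 0, 0]],
    [4, [0, 0, 7], [0, 0, 0]],
    [4, [0, 0, 10], [0, 0, 0]],
    [4, [3, -2, 10], [0, 0, -0.1]],
    [4, [6, -4.4, 10], [0, 0, -0.2]],
    [4, [9, -6.6, 10], [0, 0, -0.3]],
    [4, [11, -8, 10], [0, 0, -0.4]],
    [4, [12, -9, 10], [0, 0, -0.5]],
  ],
)

```text
time: 10.95
tool_pos: [0.5587, -0.0176, 0.1027]
ee_rot: [-3.142, 0.0, 1.702]
wrist_force: [-1.2, 0.6, -0.9]
width: 0.0595
```

>>> play_rows(
  rows=[
    [4, [2.2, -1.55, 0], [0, 0, -0.09]],
    [4, [2.2, -1.55, 0], [0, 0, -0.09]],
    [4, [2.2, -1.55, 0], [0, 0, -0.09]],
  ],
)

```text
time: 11.2
tool_pos: [0.5788, -0.0318, 0.1024]
ee_rot: [-3.14, -0.001, 1.618]
wrist_force: [-0.6, -0.3, 0.3]
width: 0.0596
```

>>> play_rows(
  rows=[
    [4, [0.06, 0.02, -3], [0, 0, 0]],
    [4, [0.06, 0.02, -5], [0, 0, 0]],
    [4, [0.06, 0.02, -6], [0, 0, 0]],
    [4, [0.06, 0.02, -6.6], [0, 0, 0]],
    [4, [0.06, 0.02, -7.0], [0, 0, 0]],
    [4, [0.06, 0.02, -7.2], [0, 0, 0]],
    [4, [0.06, 0.02, -7.3], [0, 0, 0]],
    [4, [0.06, 0.02, -7.3], [0, 0, 0]],
  ],
)

```text
time: 11.87
tool_pos: [0.5836, -0.0304, 0.0431]
ee_rot: [3.128, 0.002, 1.621]
wrist_force: [-12.0, 1.9, 37.6]
width: 0.0597
```

Contact came 14 mm early, so bracket A may have been knocked. Backing off to look.

>>> play_rows(
  rows=[
    [4, [0, 0, 3], [0, 0, 0]],
    [4, [0, 0, 6], [0, 0, 0]],
    [4, [-3, 6, 10], [0, 0, 0]],
    [4, [-6, 9, 12], [0, 0, 0]],
    [4, [-8, 13, 12], [0, 0, 0]],
    [4, [-8, 16, 12], [0, 0, 0]],
    [4, [-8, 16, 12], [0, 0, 0]],
    [4, [-8, 16, 12], [0, 0, 0]],
  ],
)

```text
time: 12.53
tool_pos: [0.4971, 0.1339, 0.1522]
ee_rot: [3.14, -0.003, 1.626]
wrist_force: [0.1, 0.7, -0.7]
width: 0.0595
```

```bash
python3 - <<'E'
from ov import *
import pickle
o=get_obs(); print(o["time"],o["tool_pos"],o["ee_rot"],o["width"])
S={n:avg(n,4) for n in("side","top")}; pickle.dump(S,open("avg3.pkl","wb"))
Pa=angle_polys([.5795,-.0315,.0194,.05],.06)
overlay(S["top"],Pa[:1],(240,350,185,265),5,"qa.png");overlay(S["side"],Pa[:1],(270,370,175,245),6,"qb.png")
a,b=cv2.imread("pics/qa.png"),cv2.imread("pics/qb.png");cv2.imwrite("pics/q2.png",np.vstack([cv2.resize(a,(400,291)),cv2.resize(b,(400,280))]))
cv2.imwrite("pics/q2.png",np.hstack([cv2.resize(a,(412,300)),cv2.resize(b,(388,300))]))
E
```

```text
12.5333 [0.49708499 0.13390935 0.15215531] [ 3.13988376e+00 -2.96857131e-03  1.62635129e+00] 0.05951334680593705
```

View pics/q2.png

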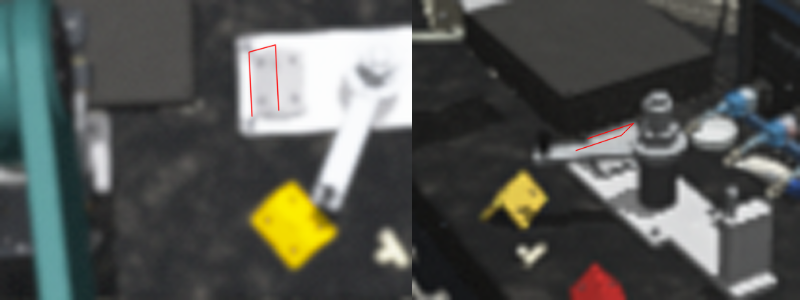

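The side view is unclear at this scale, so I need one larger crop of the saddle from both cameras.

```bash
python3 - <<'E'
from ov import *
import pickle
S=pickle.load(open("avg3.pkl","rb"));S2=pickle.load(open("avg2.pkl","rb"))
ims=[]
for s in(S2,S):
  crop(s["top"],(300,333,192,217),12,"qa.png");crop(s["side"],(303,336,190,215),12,"qb.png")
  ims.append(np.hstack([cv2.imread("pics/qa.png"),cv2.imread("pics/qb.png")]))
cv2.imwrite("pics/q3.png",np.vstack(ims)[:600])
E
```

```text
(no output)
```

View pics/q3.png

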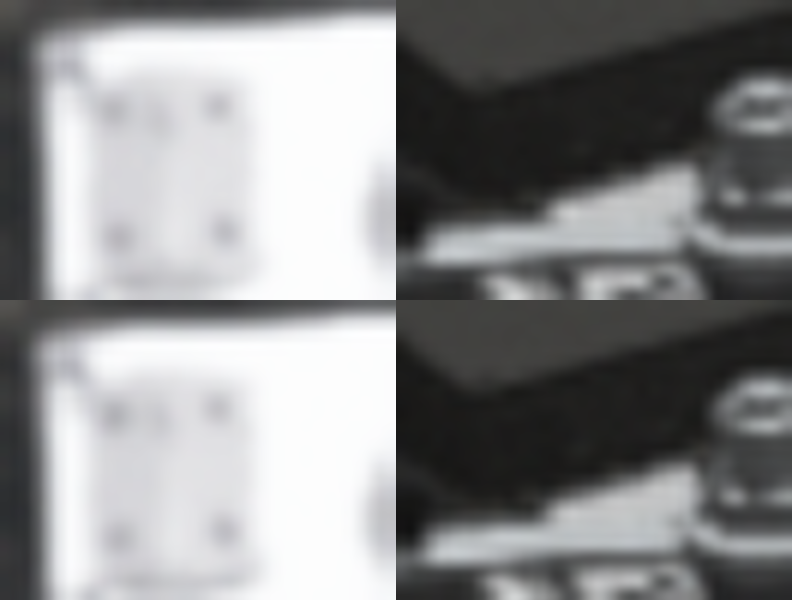

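Bracket A hasn't changed, so the held bracket B must have shifted in the grip. Checking it.

```bash
python3 - <<'E'
from ov import *
import pickle
S=pickle.load(open("avg3.pkl","rb"));o=get_obs();t=o["tool_pos"]
P=angle_polys([t[0],t[1],t[2]-.004,o["ee_rot"][2]-np.pi/2],.06)
c=proj(S["side"],[t])[0].astype(int);d=proj(S["top"],[t])[0].astype(int);print(c,d)
overlay(S["side"],P,(c[0]-28,c[0]+28,c[1]-22,c[1]+22),9,"qa.png");overlay(S["top"],P,(d[0]-16,d[0]+16,d[1]-22,d[1]+22),9,"qb.png")
cv2.imwrite("pics/q4.png",np.hstack([cv2.imread("pics/qa.png"),cv2.imread("pics/qb.png")]))
E
```

```text
[286 173] [259 225]
```

View pics/q4.png

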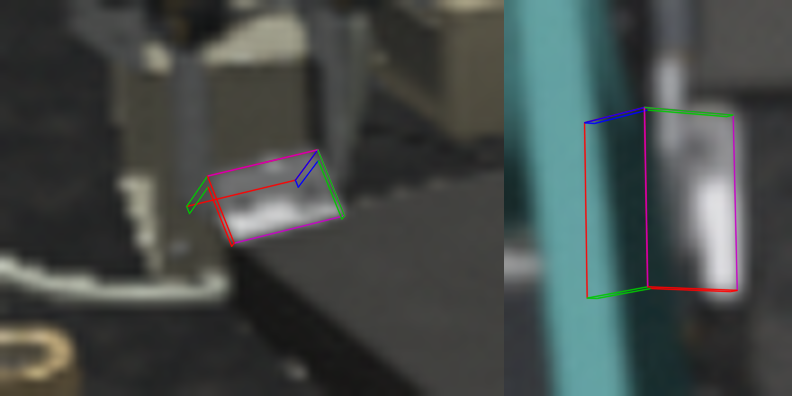

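B is held as planned. The fingertips must have landed on A's ends, since both are 60 mm long. I'll set B down, re-grip it high by its apex and release it just above A.

>>> play_rows(
  rows=[
    [4, [-3, 1, 0], [0, 0, 0]],
    [4, [-6, 1.6, -3], [0, 0, 0]],
    [4, [-6, 1.6, -7], [0, 0, 0]],
    [4, [-6, 1.6, -11], [0, 0, 0]],
    [4, [-6, 1.6, -13], [0, 0, 0]],
    [4, [-6, 1.6, -14.4], [0, 0, 0]],
    [4, [-6, 1.6, -14.7], [0, 0, 0]],
    [4, [-6, 1.6, -14.7], [0, 0, 0]],
  ],
)

```text
time: 13.6
tool_pos: [0.4383, 0.1441, 0.0027]
ee_rot: [-3.138, 0.001, 1.618]
wrist_force: [0.2, 0.7, 0.2]
width: 0.0597
```

>>> play_rows(
  rows=[
    [7.5, [0, 0, 0], [0, 0, 0]],
    [7.5, [0, 0, 0], [0, 0, 0]],
    [7.5, [0, 0, 0], [0, 0, 0]],
    [7.5, [0, 0, 1.4], [0, 0, 0]],
    [7.5, [0, 0, 1.4], [0, 0, 0]],
    [4, [0, 0, 1.4], [0, 0, 0]],
    [4, [0, 0, 1.4], [0, 0, 0]],
    [4, [0, 0, 1.4], [0, 0, 0]],
  ],
)

```text
time: 14.27
tool_pos: [0.4392, 0.1449, 0.017]
ee_rot: [-3.141, 0.0, 1.619]
wrist_force: [-0.3, -0.6, 0.4]
width: 0.0596
```

>>> play_rows(
  rows=[
    [4, [0, 0, 0], [0, 0, 0]],
    [4, [0, 0, 0], [0, 0, 0]],
    [4, [0, 0, 0], [0, 0, 0]],
  ],
)

```text
time: 14.52
tool_pos: [0.4392, 0.1449, 0.0172]
ee_rot: [-3.141, 0.0, 1.619]
wrist_force: [0.7, 0.3, -0.5]
width: 0.0595
```

>>> play_rows(
  rows=[
    [4, [0, 0, 3], [0, 0, 0]],
    [4, [0, 0, 7], [0, 0, 0]],
    [4, [0, 0, 9], [0, 0, 0]],
    [4, [3, -3.5, 9], [0, 0, 0]],
    [4, [5, -6, 9], [0, 0, 0]],
    [4, [7, -9, 9], [0, 0, 0]],
    [4, [9, -11.5, 9], [0, 0, 0]],
    [4, [10, -12, 9], [0, 0, 0]],
  ],
)

```text
time: 15.18
tool_pos: [0.541, 0.0212, 0.107]
ee_rot: [3.141, 0.002, 1.615]
wrist_force: [0.0, 0.2, 0.1]
width: 0.0594
```

>>> play_rows(
  rows=[
    [4, [4.03, -5.64, 0], [0, 0, 0]],
    [4, [4.03, -5.64, 0], [0, 0, 0]],
    [4, [4.03, -5.64, 0], [0, 0, 0]],
    [4, [4.03, -5.64, -1], [0, 0, 0]],
    [4, [4.03, -5.64, -2], [0, 0, 0]],
    [4, [4.03, -5.64, -3], [0, 0, 0]],
    [4, [4.03, -5.64, -3], [0, 0, 0]],
    [4, [4.03, -5.64, -3], [0, 0, 0]],
  ],
)

```text
time: 15.85
tool_pos: [0.5781, -0.0301, 0.0758]
ee_rot: [-3.138, -0.001, 1.62]
wrist_force: [0.2, 0.9, 0.3]
width: 0.0595
```

>>> play_rows(
  rows=[
    [4, [0.15, -0.15, 0], [0, 0, 0]],
    [4, [0.15, -0.15, -1], [0, 0, 0]],
    [4, [0.15, -0.15, -1.8], [0, 0, 0]],
    [4, [0.15, -0.15, -2.3], [0, 0, 0]],
    [4, [0.15, -0.15, -2.5], [0, 0, 0]],
    [4, [0.15, -0.15, -2.6], [0, 0, 0]],
    [4, [0.15, -0.15, -2.6], [0, 0, 0]],
    [4, [0.15, -0.15, -2.6], [0, 0, 0]],
  ],
)

```text
time: 16.52
tool_pos: [0.5814, -0.033, 0.0517]
ee_rot: [3.141, 0.0, 1.619]
wrist_force: [0.5, -0.2, -1.4]
width: 0.0595
```

>>> play_rows(
  rows=[
    [4, [0, 0, -0.1], [0, 0, 0]],
    [4, [0, 0, -0.2], [0, 0, 0]],
    [4, [0, 0, -0.2], [0, 0, 0]],
    [4, [0, 0, -0.2], [0, 0, 0]],
  ],
)

```text
time: 16.85
tool_pos: [0.5812, -0.0329, 0.0496]
ee_rot: [3.141, 0.0, 1.619]
wrist_force: [0.3, 0.7, -0.9]
width: 0.0593
```

>>> play_rows(
  rows=[
    [9.0, [0, 0.1, 0], [0, 0, 0]],
    [9.0, [0, 0.1, 0], [0, 0, 0]],
    [9.0, [0, 0.1, 0], [0, 0, 0]],
    [9.0, [0, 0.1, 0], [0, 0, 0]],
    [9.0, [0, 0.1, 0], [0, 0, 0]],
    [9.0, [0, 0, 3], [0, 0, 0]],
    [9.0, [0, 0, 7], [0, 0, 0]],
    [9.0, [0, 0, 9], [0, 0, 0]],
  ],
)

```text
time: 17.52
tool_pos: [0.5826, -0.0332, 0.1436]
ee_rot: [3.137, 0.001, 1.619]
wrist_force: [0.5, 0.0, 1.7]
width: 0.0901
```

>>> play_rows(
  rows=[
    [9.0, [-12, 8, 0], [0, 0, 0]],
    [9.0, [-12, 8, 0], [0, 0, 0]],
    [9.0, [-12, 8, 0], [0, 0, 0]],
    [9.0, [-12, 8, 0], [0, 0, 0]],
    [9.0, [-12, 8, 0], [0, 0, 0]],
  ],
)

```text
time: 17.93
tool_pos: [0.4584, 0.0491, 0.1399]
ee_rot: [3.142, -0.001, 1.622]
wrist_force: [0.8, -0.4, 0.2]
width: 0.0904
```

```bash
python3 - <<'E'
from ov import *
import pickle
o=get_obs();print(o["time"],o["tool_pos"])
S={n:avg(n,4) for n in("side","top")}; pickle.dump(S,open("avg4.pkl","wb"))
L=fx_lines([.584,-.1215,.05])[6:]+angle_polys([.5795,-.0315,.0251,.05],.06)
overlay(S["top"],L,(300,333,192,217),12,"qa.png");overlay(S["side"],L,(303,336,190,215),12,"qb.png")
cv2.imwrite("pics/q5.png",np.hstack([cv2.imread("pics/qa.png"),cv2.imread("pics/qb.png")]))
x0,x1,y0,y1=r=(304,324,196,219)
for nm,f in(("A","avg2.pkl"),("AB","avg4.pkl")):
  s=pickle.load(open(f,"rb")); g=s["top"]["pixels"][y0:y1,x0:x1].astype(np.float32).mean(2); g=cv2.resize(g,None,fx=8,fy=8,interpolation=cv2.INTER_CUBIC); m=(g<237).astype(float)
  z=.0194 if nm=="A" else .0251
  print(nm,fit(s,{"top":(m,r)},lambda p:angle_polys([p[0],p[1],z,p[2]],.06),[.5795,-.0315,.05],np.array([.003,.003,.05])))
E
```

```text
17.9333 [0.45844908 0.0490512  0.13990646]
A (array([ 0.57642908, -0.02956932,  0.07895137]), np.float64(0.2617639751552795))
AB (array([ 0.57566919, -0.02983346,  0.07914012]), np.float64(0.2598006956848736))
```

View pics/q5.png

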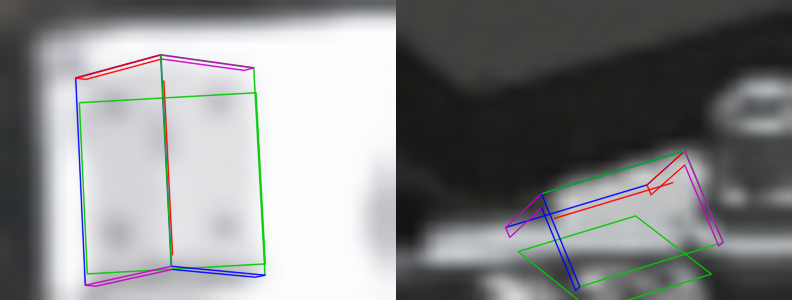

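B now nests on A, with its top edge raised by about the expected 6 mm and its ends flush. Next the keeper: locating the knob.

```bash
python3 - <<'E'
from h import *
import pickle
S=pickle.load(open("avg4.pkl","rb"));s=S["top"]
x0,x1,y0,y1=320,336,226,244
g=s["pixels"][y0:y1,x0:x1].astype(int)
print(g.sum(2)//3)
c=np.array([.584,-.1215])
for th in np.arange(.9,1.35,.05):
  k=c+.12*np.array([-np.sin(th+.05),np.cos(th+.05)]); print(round(th,2),k.round(4),proj(s,[[*k,.1],[*k,.075]]).round(1).tolist(),proj(S["side"],[[*k,.1],[*k,.075]]).round(1).tolist())
crop(S["side"],(290,312,190,212),1,"x.png"); print(S["side"]["pixels"][192:214,292:312].astype(int).sum(2)//3)
E
```

```text
[[ 49  51  53  56  60  66  91 154 223 247 251 251 251 250 238 184]
 [ 51  51  52  54  55  67 110 185 237 249 251 252 251 248 227 155]
 [ 49  49  50  50  53  74 130 208 245 251 251 251 250 243 207 128]
 [ 50  50  50  48  55  91 160 226 248 251 251 251 249 235 173  96]
 [ 51  49  49  50  62 112 189 240 250 251 251 251 247 221 142  74]
 [ 52  50  47  51  75 136 212 245 251 251 251 250 241 193 114  60]
 [ 53  50  48  54  92 161 224 246 249 251 251 249 232 163  89  57]
 [ 60  53  50  63 107 170 218 234 239 245 249 244 215 136  74  57]
 [ 78  60  56  81 130 168 177 176 191 223 240 234 181 106  62  54]
 [106  78  69 102 157 179 147 117 135 185 223 214 148  80  57  53]
 [127 106  90 121 170 179 138  98 117 164 199 181 120  67  52  52]
 [149 130 123 143 172 164 124 103 128 171 184 148  90  58  52  50]
 [158 151 152 157 164 146 120 122 158 190 182 129  72  56  51  49]
 [161 159 149 150 132 110 107 131 170 191 162 108  67  56  53  48]
 [162 161 155 131 107  78  77 102 137 149 123  83  64  58  52  50]
 [162 160 153 129  96  75  60  65  81  91  79  66  61  54  51  49]
 [162 159 147 124  99  81  6
[... 2073 characters left out ...]
  27  25
   26  27]
 [ 44  43  42  41  40  39  37  37  39  38  30  23  23  27  36  37  37  33
   32  33]
 [ 42  44  45  43  41  41  39  39  38  36  29  20  20  28  38  41  47  49
   51  54]
 [ 46  48  48  45  43  41  40  37  38  38  36  20  20  43  65  76  85  87
   93 104]
 [ 45  53  53  50  49  47  44  40  40  54  58  23  30  79 125 147 161 163
  173 187]
 [ 35  44  51  52  53  56  55  49  48  83  97  53  59 113 171 191 194 192
  189 190]
 [ 28  32  38  45  49  54  56  51  58 119 145  97 100 137 177 182 184 179
  173 167]
 [ 27  27  29  35  40  44  43  44  46  78 102  86  74  76  84  83  82  84
   97 111]
 [ 33  33  34  40  39  40  39  41  40  51  65  63  57  55  52  49  50  68
  119 166]]
```

>>> play_rows(
  rows=[
    [5, [1.4, -12.7, 0], [0, 0, 1.15]],
    [5, [1.4, -12.7, 0], [0, 0, 1.15]],
    [5, [1.4, -12.7, 0], [0, 0, 1.15]],
    [5, [1.4, -12.7, 0], [0, 0, 1.15]],
    [5, [1.4, -12.7, 0], [0, 0, 1.15]],
    [5, [1.4, -12.7, 0], [0, 0, 1.15]],
    [5, [1.4, -12.7, 0], [0, 0, 1.15]],
    [5, [1.4, -12.7, 0], [0, 0, 1.15]],
  ],
)

```text
time: 19.0
tool_pos: [0.4755, -0.0808, 0.1391]
ee_rot: [-3.141, -0.001, 2.573]
wrist_force: [-0.1, 1.0, -0.6]
width: 0.0501
```

>>> play_rows(
  rows=[
    [5, [0, 0, 0], [0, 0, 0.15]],
    [5, [0, 0, 0], [0, 0, 0.15]],
    [5, [0, 0, -3], [0, 0, 0.15]],
    [5, [0, 0, -5], [0, 0, 0.15]],
    [5, [0, 0, -5.7], [0, 0, 0.15]],
    [5, [0, 0, -5.7], [0, 0, 0.15]],
  ],
)

```text
time: 19.5
tool_pos: [0.4737, -0.0798, 0.08]
ee_rot: [-3.141, -0.005, 2.718]
wrist_force: [-0.6, -0.5, 0.2]
width: 0.05
```

Closing on the knob.

>>> play_rows(
  rows=[
    [0.8, [0, 0, 0], [0, 0, 0]],
    [0.8, [0, 0, 0], [0, 0, 0]],
    [0.8, [0, 0, 0], [0, 0, 0]],
    [0.8, [0, 0, 0], [0, 0, 0]],
    [0.8, [0, 0, 0], [0, 0, 0]],
    [0.8, [0, 0, 0], [0, 0, 0]],
    [0.8, [0, 0, 0], [0, 0, 0]],
    [0.8, [0, 0, 0], [0, 0, 0]],
  ],
)

```text
time: 20.17
tool_pos: [0.4757, -0.0799, 0.0832]
ee_rot: [3.141, 0.001, 2.719]
wrist_force: [0.4, -0.1, 2.1]
width: 0.0132
```

>>> play_rows(
  rows=[
    [0.8, [0.47, 1.06, 0], [0, 0, -0.1]],
    [0.8, [1.04, 2.07, 0], [0, 0, -0.2]],
    [0.8, [1.71, 3.01, 0], [0, 0, -0.3]],
    [0.8, [2.48, 3.89, 0], [0, 0, -0.4]],
    [0.8, [3.32, 4.68, 0], [0, 0, -0.5]],
    [0.8, [4.24, 5.39, 0], [0, 0, -0.6]],
    [0.8, [5.23, 6.0, 0], [0, 0, -0.7]],
    [0.8, [6.27, 6.51, 0], [0, 0, -0.8]],
  ],
)

```text
time: 20.83
tool_pos: [0.5382, -0.0139, 0.0832]
ee_rot: [3.141, -0.001, 1.914]
wrist_force: [-1.5, 0.7, 3.2]
width: 0.0128
```

>>> play_rows(
  rows=[
    [0.8, [1.09, 0.4, 0], [0, 0, -0.1]],
    [0.8, [2.21, 0.69, 0], [0, 0, -0.2]],
    [0.8, [3.36, 0.87, 0], [0, 0, -0.3]],
    [0.8, [3.98, 0.92, 0], [0, 0, -0.354]],
    [0.8, [4.3, 0.93, 0], [0, 0, -0.38]],
    [0.8, [4.3, 0.93, 0], [0, 0, -0.38]],
    [0.8, [4.3, 0.93, 0], [0, 0, -0.38]],
  ],
)

```text
time: 21.42
tool_pos: [0.5798, -0.0041, 0.0831]
ee_rot: [-3.139, -0.002, 1.539]
wrist_force: [-4.1, 3.5, 5.6]
width: 0.0133
```

>>> play_rows(
  rows=[
    [0.8, [0.4, 0, 0], [0, 0, 0]],
    [0.8, [0.4, 0, 0], [0, 0, 0]],
    [0.8, [0.4, 0, 0], [0, 0, 0]],
    [0.8, [0.4, 0, 0], [0, 0, 0]],
  ],
)

```text
time: 21.75
tool_pos: [0.5799, -0.0041, 0.083]
ee_rot: [-3.13, -0.002, 1.54]
wrist_force: [-13.9, 2.2, 10.8]
width: 0.0132
```

The keeper is hard against its stop with the knob at x = 0.580, which puts the stud near x = 0.586. Releasing and heading for the spanner.

>>> play_rows(
  rows=[
    [0.8, [-0.5, 0, 0], [0, 0, 0]],
    [4, [-0.5, 0, 0], [0, 0, 0]],
    [4, [-0.5, 0, 0], [0, 0, 0]],
    [4, [-0.5, 0, 0], [0, 0, 0]],
    [4, [-0.5, 0, 3], [0, 0, 0]],
    [4, [-0.5, 0, 7], [0, 0, 0]],
    [4, [-0.5, 0, 11], [0, 0, 0]],
    [4, [-0.5, 0, 11], [0, 0, 0]],
  ],
)

```text
time: 22.42
tool_pos: [0.5843, -0.0063, 0.2024]
ee_rot: [3.125, 0.002, 1.538]
wrist_force: [1.2, -0.2, 1.7]
width: 0.0403
```

```bash
python3 - <<'E'
from ov import *
import pickle
o=get_obs();print(o["time"],o["tool_pos"],o["ee_rot"])
S={n:avg(n,4) for n in("side","top")}; pickle.dump(S,open("avg5.pkl","wb"))
S0=pickle.load(open("avg0.pkl","rb"))
# spanner fit, top view, early clean pic
rt=(408,442,190,266)
g=S0["top"]["pixels"][190:266,408:442].astype(int).sum(2)//3
print(g[::3])
E
```

```text
22.4167 [ 0.58434741 -0.00628189  0.20238775] [3.12494189e+00 1.55462197e-03 1.53800724e+00]
[[ 46  44  44  49  59  70  81  90 100 110 120 127 133 139 144 145 143 138
  131 124 112  98  83  65  47  37  32  34  38  39  37  35  35  35]
 [ 53  54  51  49  48  49  52  63  78  74  51  27  22  24  23  22  22  22
   19  17  16  17  16  17  20  22  23  24  25  28  33  38  41  42]
 [ 52  55  54  54  50  49  47  47  54  64  59  38  23  17  18  17  19  16
   19  19  18  18  17  18  21  23  24  27  26  28  31  33  38  41]
 [ 71  67  62  53  49  48  50  50  52  56  60  50  36  41  62  79  84  79
   63  38  23  19  17  19  20  22  23  25  25  25  29  30  31  35]
 [ 69  68  64  63  61  61  57  55  56  69  83  81  86 142 200 218 210 208
  195 150  85  33  18  17  18  21  21  22  25  26  25  28  31  30]
 [ 60  63  64  69  68  64  61  61  61  59  65  80  87 128 196 234 242 237
  204 130  60  24  19  15  15  16  18  17  19  18  18  22  29  33]
 [ 61  65  73  90 103 104 101 102 105 104  94  77  73 116 188 232 242 234
  192 115  57  41  39  31  24  21  18  19  18  20  28  47  68  80]
 [ 67  65  62  55  5
[... 1959 characters left out ...]
  47  44  47  49  52  75 143 220 237 222 159  92  59  52  53  53  54
   53  53  53  81 157 223 232 192 121  70  55  52  52  54  58  59]
 [ 52  52  66  99 126 128 121 158 223 240 231 200 171 163 163 162 162 160
  152 132 112 114 164 225 232 194 127  99 112 125 133 137 139 141]
 [ 51  55  80 126 160 159 140 165 224 241 236 223 214 211 210 211 210 206
  194 160 129 121 167 226 233 197 131 121 156 176 181 182 182 181]
 [ 52  58  77 116 148 149 152 198 230 232 221 210 208 208 206 209 210 209
  199 175 143 134 165 213 233 225 170 107  85  91  94  94  92  89]
 [117 116 118 120 120 119 120 125 135 140 142 142 143 144 143 142 141 137
  133 133 128 122 122 132 147 152 140 125 118 118 119 121 120 122]]
```

```bash
python3 - <<'E'
from h import *
import pickle
S0=pickle.load(open("avg0.pkl","rb"));s=S0["top"]
g=s["pixels"].astype(int).sum(2)//3
print(g[194:206,424],g[244:268,424],g[256:268,417],g[256:268,432])
for uv in([424.1,200.6],[424.1,205],[424.3,235],[424.5,253],[424.4,249.5]): print(uv,ray(s,[uv],.036)[0].round(4))
p=ray(s,[[424.1,201],[424.4,249.5]],.036)[:,:2];print(np.linalg.norm(p[1]-p[0]))
E
```

```text
[ 16  17  19  20  32  84 159 209 210 216 233 242] [247 247 246 244 241 218 139  71  52  53  69 110 162 196 209 210 210 212
 210 198 168 141 142 149] [240 241 241 241 240 238 232 213 169 140 146 154] [232 232 232 233 234 235 233 218 178 147 150 156]
[424.1, 200.6] [ 0.5944 -0.4068  0.036 ]
[424.1, 205] [ 0.5792 -0.4059  0.036 ]
[424.3, 235] [ 0.4776 -0.401   0.036 ]
[424.5, 253] [ 0.4181 -0.3985  0.036 ]
[424.4, 249.5] [ 0.4296 -0.3987  0.036 ]
0.1636148523830268
```

>>> play_rows(
  rows=[
    [5, [-5, -3, 0], [0, 0, 0.8]],
    [5, [-8, -10, 0], [0, 0, 0.8]],
    [5, [-10, -20, 0], [0, 0, 0.8]],
    [5, [-10, -20, 0], [0, 0, 0.8]],
    [5, [-10, -20, 0], [0, 0, 0.8]],
    [5, [-10, -20, 0], [0, 0, 0.8]],
    [5, [-10, -20, 0], [0, 0, 0.8]],
    [5, [-10, -20, 0], [0, 0, 0.8]],
  ],
)

```text
time: 23.48
tool_pos: [0.4786, -0.2075, 0.1913]
ee_rot: [-3.141, -0.002, 2.336]
wrist_force: [0.9, 0.6, -0.4]
width: 0.05
```

>>> play_rows(
  rows=[
    [5, [-0.7, -19.5, -4], [0, 0, 0.757]],
    [5, [-0.7, -19.5, -4], [0, 0, 0.757]],
    [5, [-0.7, -19.5, -4], [0, 0, 0.757]],
    [5, [-0.7, -19.5, -4], [0, 0, 0.757]],
    [5, [-0.7, -19.5, -4], [0, 0, 0.757]],
    [5, [-0.7, -19.5, -4], [0, 0, 0.757]],
    [5, [-0.7, -19.5, -4], [0, 0, 0.757]],
    [5, [-0.7, -19.5, -4], [0, 0, 0.757]],
  ],
)

```text
time: 24.15
tool_pos: [0.4733, -0.3994, 0.1516]
ee_rot: [3.14, -0.001, 3.092]
wrist_force: [0.6, 0.8, -0.5]
width: 0.05
```

>>> play_rows(
  rows=[
    [5, [0.4, -0.1, -4], [0, 0, 0]],
    [5, [0.4, -0.1, -8], [0, 0, 0]],
    [5, [0.4, -0.1, -11], [0, 0, 0]],
    [5, [0.4, -0.1, -12.7], [0, 0, 0]],
    [5, [0.4, -0.1, -13.7], [0, 0, 0]],
    [5, [0.4, -0.1, -13.9], [0, 0, 0]],
    [5, [0.4, -0.1, -13.9], [0, 0, 0]],
    [0.8, [0.4, -0.1, -13.9], [0, 0, 0]],
  ],
)

```text
time: 24.82
tool_pos: [0.4783, -0.402, 0.0158]
ee_rot: [-3.139, 0.003, 3.095]
wrist_force: [0.1, -0.1, 0.1]
width: 0.0466
```

>>> play_rows(
  rows=[
    [0.8, [0, 0, 0], [0, 0, 0]],
    [0.8, [0, 0, 0], [0, 0, 0]],
    [0.8, [0, 0, 0], [0, 0, 0]],
    [0.8, [0, 0, 0], [0, 0, 0]],
    [0.8, [0, 0, 0], [0, 0, 0]],
    [0.8, [0, 0, 0], [0, 0, 0]],
    [0.8, [0, 0, 0], [0, 0, 0]],
    [0.8, [0, 0, 0], [0, 0, 0]],
  ],
)

```text
time: 25.48
tool_pos: [0.477, -0.4018, 0.014]
ee_rot: [-3.141, 0.0, 3.095]
wrist_force: [-0.8, 0.4, 1.5]
width: 0.0134
```

>>> play_rows(
  rows=[
    [0.8, [0, 0, 3], [0, 0, 0]],
    [0.8, [0, 0, 7], [0, 0, 0]],
    [0.8, [0, 0, 11], [0, 0, 0]],
    [0.8, [0, 0, 15], [0, 0, 0]],
    [0.8, [2, 3, 16], [0, 0, -0.12]],
    [0.8, [4, 5, 16], [0, 0, -0.24]],
    [0.8, [5.5, 7.5, 16], [0, 0, -0.36]],
    [0.8, [5.5, 7.5, 16], [0, 0, -0.48]],
  ],
)

```text
time: 26.15
tool_pos: [0.5345, -0.3217, 0.1731]
ee_rot: [3.138, -0.001, 2.615]
wrist_force: [-0.1, -0.7, -1.5]
width: 0.0134
```

>>> play_rows(
  rows=[
    [0.8, [1, 1, 0], [0, 0, -0.12]],
    [0.8, [2, 2, 0], [0, 0, -0.24]],
    [0.8, [3, 4, 0], [0, 0, -0.36]],
    [0.8, [4, 5, 0], [0, 0, -0.48]],
    [0.8, [5, 6, 0], [0, 0, -0.6]],
    [0.8, [6, 7, 0], [0, 0, -0.72]],
    [0.8, [6, 8, 0], [0, 0, -0.84]],
    [0.8, [6, 8, 0], [0, 0, -0.96]],
  ],
)

```text
time: 26.82
tool_pos: [0.5921, -0.2441, 0.1721]
ee_rot: [-3.14, -0.003, 1.652]
wrist_force: [-0.2, -0.3, -1.2]
width: 0.0137
```

>>> play_rows(
  rows=[
    [0.8, [0, 0, -3], [0, 0, -0.03]],
    [0.8, [0, 0, -6], [0, 0, -0.03]],
    [0.8, [0, 0, -8], [0, 0, -0.03]],
    [0.8, [0, 0, -9], [0, 0, -0.03]],
    [0.8, [0, 0, -9.2], [0, 0, -0.03]],
    [0.8, [0, 0, -9.2], [0, 0, -0.03]],
    [0.8, [0, 0, -9.2], [0, 0, -0.03]],
  ],
)

```text
time: 27.4
tool_pos: [0.5928, -0.247, 0.0831]
ee_rot: [3.139, 0.001, 1.625]
wrist_force: [0.4, 0.2, -1.5]
width: 0.0139
```

```bash
python3 - <<'E'
from ov import *
import pickle
o=get_obs();t=o["tool_pos"];y=o["ee_rot"][2]-1.571;print(o["time"],t,o["ee_rot"],o["width"])
S={n:avg(n,4) for n in("side","top")}; pickle.dump(S,open("avg6.pkl","wb"))
j=t[:2]+.07*np.array([-np.sin(y),np.cos(y)]); print("jaw",j)
L=fx_lines([.586,-.1215,.05])+sp_lines([*j,y],z1=t[2]+.022)
overlay(S["top"],L,(322,392,190,225),11,"qa.png");overlay(S["side"],L,(315,367,195,230),11,"qb.png")
a,b=cv2.imread("pics/qa.png")[:340],cv2.imread("pics/qb.png");b=cv2.copyMakeBorder(b[:255],0,0,0,770-b.shape[1],cv2.BORDER_CONSTANT)
cv2.imwrite("pics/q6.png",np.vstack([a,b]))
E
```

```text
27.4 [ 0.59278659 -0.24701392  0.08306395] [3.13934269e+00 1.25547978e-03 1.62532908e+00] 0.013857201954347993
jaw [ 0.58898542 -0.1771172 ]
```

View pics/q6.png

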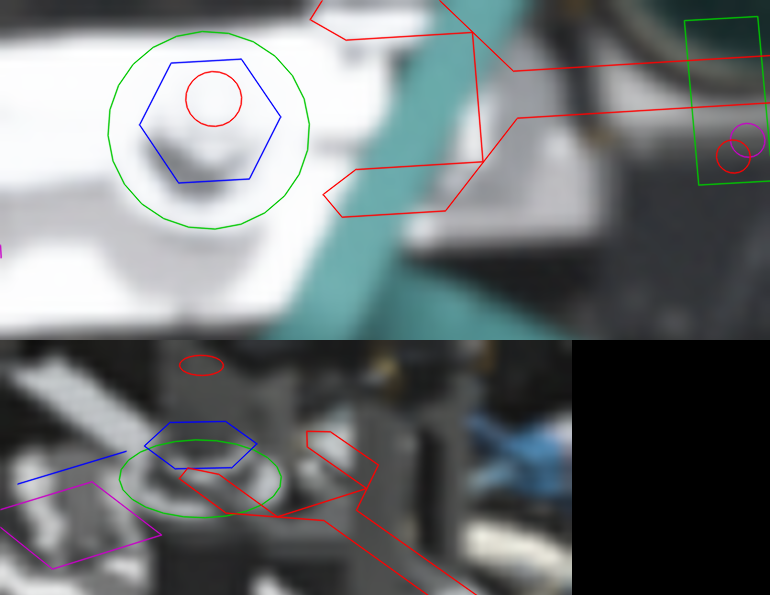

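Pictures agree within 2-3 mm. Lowering to washer height and sliding the jaw in along the fixture axis while watching the force.

>>> play_rows(
  rows=[
    [0.8, [0, 0, -0.7], [0, 0, -0.005]],
    [0.8, [0, 0, -1.3], [0, 0, -0.005]],
    [0.8, [0, 0, -1.3], [0, 0, -0.005]],
    [0.8, [-0.05, 1, -1.3], [0, 0, -0.005]],
    [0.8, [-0.1, 2, -1.3], [0, 0, -0.005]],
    [0.8, [-0.13, 2.6, -1.3], [0, 0, -0.005]],
    [0.8, [-0.15, 3, -1.3], [0, 0, -0.005]],
    [0.8, [-0.15, 3, -1.3], [0, 0, -0.005]],
  ],
)

```text
time: 28.47
tool_pos: [0.5904, -0.215, 0.0686]
ee_rot: [-3.142, -0.0, 1.622]
wrist_force: [-0.3, 0.1, -0.4]
width: 0.0138
```

>>> play_rows(
  rows=[
    [0.8, [-0.03, 0.5, 0], [0, 0, 0]],
    [0.8, [-0.05, 1, 0], [0, 0, 0]],
    [0.8, [-0.07, 1.4, 0], [0, 0, 0]],
    [0.8, [-0.09, 1.8, 0], [0, 0, 0]],
    [0.8, [-0.09, 1.8, 0], [0, 0, 0]],
  ],
)

```text
time: 28.88
tool_pos: [0.5895, -0.1976, 0.0685]
ee_rot: [3.142, -0.0, 1.621]
wrist_force: [-0.4, -0.1, -1.3]
width: 0.0138
```

>>> play_rows(
  rows=[
    [0.8, [-0.02, 0.3, 0], [0, 0, 0]],
    [0.8, [-0.03, 0.5, 0], [0, 0, 0]],
    [0.8, [-0.03, 0.7, 0], [0, 0, 0]],
    [0.8, [-0.03, 0.7, 0], [0, 0, 0]],
    [0.8, [-0.03, 0.7, 0], [0, 0, 0]],
  ],
)

```text
time: 29.3
tool_pos: [0.5892, -0.1915, 0.0685]
ee_rot: [3.142, 0.0, 1.621]
wrist_force: [-0.3, 0.0, -1.4]
width: 0.0133
```

>>> play_rows(
  rows=[
    [0.8, [-0.02, 0.2, 0], [0, 0, 0]],
    [0.8, [-0.02, 0.4, 0], [0, 0, 0]],
    [0.8, [-0.03, 0.6, 0], [0, 0, 0]],
    [0.8, [-0.03, 0.6, 0], [0, 0, 0]],
    [0.8, [-0.03, 0.6, 0], [0, 0, 0]],
  ],
)

```text
time: 29.72
tool_pos: [0.589, -0.1877, 0.0689]
ee_rot: [3.141, 0.004, 1.62]
wrist_force: [-0.2, -5.2, -2.3]
width: 0.0135
```

>>> play_rows(
  rows=[
    [0.8, [0, -0.35, 0], [0, 0, 0]],
    [0.8, [0, -0.35, -0.1], [0, 0, 0]],
    [0.8, [0, -0.35, -0.2], [0, 0, 0]],
    [0.8, [0, -0.35, -0.2], [0, 0, 0]],
    [0.8, [0, -0.35, -0.2], [0, 0, 0]],
  ],
)

```text
time: 30.13
tool_pos: [0.589, -0.1889, 0.0669]
ee_rot: [3.141, 0.0, 1.621]
wrist_force: [-0.9, -1.3, 2.3]
width: 0.0136
```

Spanner rests on the washer and ledge. Releasing it, then moving to the jam nut with the wrist wound anticlockwise first.

>>> play_rows(
  rows=[
    [4, [0, 0, 0], [0, 0, 0]],
    [4, [0, 0, 0], [0, 0, 0]],
    [4, [0, 0, 0], [0, 0, 0]],
    [5, [0, 0, 0], [0, 0, 0]],
    [5, [0, 0, 3], [0, 0, 0]],
    [5, [0, 0, 7], [0, 0, 0.1]],
    [5, [0, 0, 10], [0, 0, 0.2]],
    [5, [0, 0, 12], [0, 0, 0.3]],
  ],
)

```text
time: 30.8
tool_pos: [0.5901, -0.1894, 0.1908]
ee_rot: [3.137, 0.004, 1.925]
wrist_force: [-0.1, -0.0, 1.2]
width: 0.0503
```

>>> play_rows(
  rows=[
    [5, [-0.3, 2, 0], [0, 0, 0.12]],
    [5, [-0.3, 4, 0], [0, 0, 0.24]],
    [5, [-0.35, 6.9, 0], [0, 0, 0.36]],
    [5, [-0.35, 6.9, 0], [0, 0, 0.48]],
    [5, [-0.35, 6.9, 0], [0, 0, 0.6]],
    [5, [-0.35, 6.9, 0], [0, 0, 0.72]],
    [5, [-0.35, 6.9, 0], [0, 0, 0.84]],
    [5, [-0.35, 6.9, 0], [0, 0, 0.96]],
  ],
)

```text
time: 31.47
tool_pos: [0.5854, -0.1197, 0.1864]
ee_rot: [3.141, -0.0, 2.887]
wrist_force: [-1.0, 1.2, 0.6]
width: 0.0499
```

>>> play_rows(
  rows=[
    [5, [0, 0, 0], [0, 0, 0.12]],
    [5, [0, 0, 0], [0, 0, 0.24]],
    [5, [0, 0, 0], [0, 0, 0.36]],
    [5, [0, 0, 0], [0, 0, 0.4]],
    [5, [0, 0, 0], [0, 0, 0.4]],
  ],
)

```text
time: 31.88
tool_pos: [0.5854, -0.1199, 0.1864]
ee_rot: [3.141, 0.0, -3.002]
wrist_force: [0.9, 0.0, 0.9]
width: 0.0495
```

```bash
python3 - <<'E'
from ov import *
import pickle
o=get_obs();t=o["tool_pos"];print(o["time"],t,o["ee_rot"],o["width"],o["joint_positions"])
S={n:avg(n,4) for n in("side","top")}; pickle.dump(S,open("avg7.pkl","wb"))
r=silhouettes("top","spanner");print([(round(x["confidence"],2),x["point"]) for x in r])
crop(S["side"],(285,375,185,255),8.5,"q7.png")
E
```

```text
31.8833 [ 0.58542742 -0.11992408  0.18642052] [ 3.14135921e+00  3.22711778e-05 -3.00212731e+00] 0.04948899079831545 [-2.97043033e-01  1.97574317e-01  1.28408690e+00  2.26101383e-04
  1.66000089e+00 -2.00728457e+00]
[(0.87, [203.4, 369.0])]
```

View pics/q7.png

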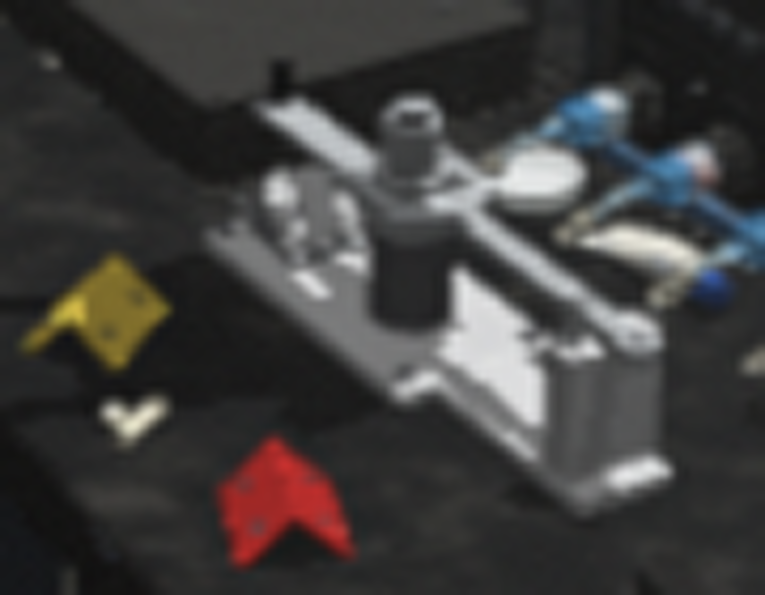

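The spanner is home on the set nut with its handle on the ledge beside the pin. The keeper is home over the brackets. Now the jam nut.

>>> play_rows(
  rows=[
    [5, [0, 0, -3], [0, 0, 0]],
    [5, [0, 0, -6], [0, 0, 0]],
    [5, [0, 0, -8], [0, 0, 0]],
    [5, [0, 0, -8.5], [0, 0, 0]],
    [5, [0, 0, -8.6], [0, 0, 0]],
    [5, [0, 0, -8.6], [0, 0, 0]],
    [2, [0, 0, -8.6], [0, 0, 0]],
    [2, [0, 0, -8.6], [0, 0, 0]],
  ],
)

```text
time: 33.0
tool_pos: [0.5867, -0.1204, 0.1028]
ee_rot: [-3.14, 0.004, -3.003]
wrist_force: [0.0, 0.6, -0.5]
width: 0.0401
```

>>> play_rows(
  rows=[
    [2, [0, 0, 0], [0, 0, 0]],
    [2, [0, 0, 0], [0, 0, 0]],
    [2, [0, 0, 0], [0, 0, 0]],
    [2, [0, 0, 0], [0, 0, 0]],
    [2, [0, 0, 0], [0, 0, 0]],
    [2, [0, 0, 0], [0, 0, 0]],
  ],
)

```text
time: 33.5
tool_pos: [0.5864, -0.1211, 0.1021]
ee_rot: [-3.139, 0.003, -3.003]
wrist_force: [0.9, -3.1, 5.9]
width: 0.0284
```

On the flats at 28 mm. Turning clockwise.

>>> play_rows(
  rows=[
    [2, [0, 0, 0], [0, 0, -0.1]],
    [2, [0, 0, 0], [0, 0, -0.2]],
    [2, [0, 0, 0], [0, 0, -0.3]],
    [2, [0, 0, 0], [0, 0, -0.4]],
    [2, [0, 0, 0], [0, 0, -0.5]],
    [2, [0, 0, 0], [0, 0, -0.6]],
    [2, [0, 0, 0], [0, 0, -0.7]],
    [2, [0, 0, 0], [0, 0, -0.8]],
  ],
)

```text
time: 34.17
tool_pos: [0.5863, -0.1216, 0.1021]
ee_rot: [-3.141, 0.004, 2.475]
wrist_force: [-0.3, -4.1, 6.0]
width: 0.0286
```

>>> play_rows(
  rows=[
    [2, [0, 0, 0], [0, 0, -0.1]],
    [2, [0, 0, 0], [0, 0, -0.2]],
    [2, [0, 0, 0], [0, 0, -0.3]],
    [2, [0, 0, 0], [0, 0, -0.4]],
    [2, [0, 0, 0], [0, 0, -0.5]],
    [2, [0, 0, 0], [0, 0, -0.6]],
    [2, [0, 0, 0], [0, 0, -0.6]],
    [2, [0, 0, 0], [0, 0, -0.6]],
  ],
)

```text
time: 34.83
tool_pos: [0.5858, -0.1219, 0.1021]
ee_rot: [3.141, 0.004, 1.879]
wrist_force: [-0.4, -5.9, 5.6]
width: 0.0284
```

```bash
python3 -c "
from bench import *
o=get_obs();print(o['time'],o['tool_pos'],o['ee_rot'],o['width'],o['wrist_torque'],o['wrist_force'],o['joint_positions'])"
```

```text
34.8333 [ 0.58584802 -0.12188379  0.10213933] [3.14089611 0.00414293 1.8794556 ] 0.02839261657502299 [-1.05961418  0.24517165 -0.03558373] [-0.4318541  -5.87936663  5.55227555] [-0.29807974  0.23284984  1.4105936  -0.0030149   1.49521506 -0.60651721]
```

>>> play_rows(
  rows=[
    [2, [0, -0.1, 0], [0, 0, -0.1]],
    [2, [0, -0.2, 0], [0, 0, -0.2]],
    [2, [0, -0.2, 0], [0, 0, -0.3]],
    [2, [0, -0.2, 0], [0, 0, -0.4]],
    [2, [0, -0.2, 0], [0, 0, -0.4]],
  ],
)

```text
time: 35.25
tool_pos: [0.5855, -0.1222, 0.1021]
ee_rot: [3.141, 0.0, 1.477]
wrist_force: [-1.7, -1.7, 8.4]
width: 0.0287
```

```bash
cat > st.py <<'E'
from bench import *
o=get_obs();print(o['time'],o['tool_pos'].round(4),o['ee_rot'].round(3),round(o['width'],4),'T',o['wrist_torque'].round(3),'F',o['wrist_force'].round(1),'q6',o['joint_positions'][5].round(3))
E
python3 st.py
```

```text
35.25 [ 0.5855 -0.1222  0.1021] [3.141 0.    1.477] 0.0287 T [-0.488  0.426 -0.058] F [-1.7 -1.7  8.4] q6 -0.207
```

>>> play_rows(
  rows=[
    [2, [0, 0, 0], [0, 0, -0.1]],
    [2, [0, 0, 0], [0, 0, -0.2]],
    [2, [0, 0, 0], [0, 0, -0.3]],
    [2, [0, 0, 0], [0, 0, -0.4]],
    [2, [0, 0, 0], [0, 0, -0.4]],
  ],
)

```text
time: 35.67
tool_pos: [0.5854, -0.122, 0.102]
ee_rot: [3.141, 0.0, 1.078]
wrist_force: [-2.1, -1.4, 7.7]
width: 0.0277
```

```bash
python3 st.py
```

```text
35.6667 [ 0.5854 -0.122   0.102 ] [3.141 0.    1.078] 0.0277 T [-0.318  0.479  0.249] F [-2.1 -1.4  7.7] q6 0.192
```

>>> play_rows(
  rows=[
    [2, [0.05, 0, 0], [0, 0, -0.05]],
    [2, [0.1, 0, 0], [0, 0, -0.1]],
    [2, [0.1, 0, 0], [0, 0, -0.15]],
    [2, [0.1, 0, 0], [0, 0, -0.2]],
    [2, [0.1, 0, 0], [0, 0, -0.2]],
  ],
)

```text
time: 36.08
tool_pos: [0.5855, -0.1219, 0.102]
ee_rot: [-3.141, 0.001, 0.88]
wrist_force: [-4.9, -0.3, 8.6]
width: 0.0277
```

```bash
python3 st.py
```

```text
36.0833 [ 0.5855 -0.1219  0.102 ] [-3.141e+00  1.000e-03  8.800e-01] 0.0277 T [-0.293  0.923  0.453] F [-4.9 -0.3  8.6] q6 0.391
```

>>> play_rows(
  rows=[
    [2, [0, 0, 0], [0, 0, -0.05]],
    [2, [0, 0, 0], [0, 0, -0.1]],
    [2, [0, 0, 0], [0, 0, -0.15]],
    [2, [0, 0, 0], [0, 0, -0.2]],
    [2, [0, 0, 0], [0, 0, -0.2]],
  ],
)

```text
time: 36.5
tool_pos: [0.5854, -0.1218, 0.102]
ee_rot: [-3.141, 0.001, 0.68]
wrist_force: [-4.4, -1.1, 8.5]
width: 0.0279
```

```bash
python3 st.py
```

```text
36.5 [ 0.5854 -0.1218  0.102 ] [-3.141e+00  1.000e-03  6.800e-01] 0.0279 T [-0.275  0.97   0.462] F [-4.4 -1.1  8.5] q6 0.591
```

>>> play_rows(
  rows=[
    [2, [0, 0, 0], [0, 0, -0.05]],
    [2, [0, 0, 0], [0, 0, -0.1]],
    [2, [0, 0, 0], [0, 0, -0.15]],
    [2, [0, 0, 0], [0, 0, -0.15]],
  ],
)

```text
time: 36.83
tool_pos: [0.5854, -0.1217, 0.102]
ee_rot: [-3.141, 0.002, 0.531]
wrist_force: [-4.5, -1.5, 8.0]
width: 0.0273
```

```bash
python3 st.py
```

```text
36.8333 [ 0.5854 -0.1217  0.102 ] [-3.141e+00  2.000e-03  5.310e-01] 0.0273 T [-0.256  0.993  0.452] F [-4.5 -1.5  8. ] q6 0.741
```

>>> play_rows(
  rows=[
    [2, [0, 0, 0], [0, 0, -0.05]],
    [2, [0, 0, 0], [0, 0, -0.1]],
    [2, [0, 0, 0], [0, 0, -0.1]],
  ],
)

```text
time: 37.08
tool_pos: [0.5856, -0.1216, 0.1021]
ee_rot: [-3.141, 0.001, 0.432]
wrist_force: [-3.4, -0.7, 8.9]
width: 0.0279
```

```bash
python3 st.py
```

```text
37.0833 [ 0.5856 -0.1216  0.1021] [-3.141e+00  1.000e-03  4.320e-01] 0.0279 T [-0.191  0.847  0.715] F [-3.4 -0.7  8.9] q6 0.84
```

>>> play_rows(
  rows=[
    [2, [0, 0, 0], [0, 0, -0.05]],
    [2, [0, 0, 0], [0, 0, -0.07]],
    [2, [0, 0, 0], [0, 0, -0.07]],
  ],
)

```text
time: 37.33
tool_pos: [0.5852, -0.1217, 0.102]
ee_rot: [-3.141, 0.002, 0.363]
wrist_force: [-4.6, -1.3, 9.0]
width: 0.0282
```

```bash
python3 st.py
```

```text
37.3333 [ 0.5852 -0.1217  0.102 ] [-3.141e+00  2.000e-03  3.630e-01] 0.0282 T [-0.183  1.068  1.042] F [-4.6 -1.3  9. ] q6 0.909
```

Torque rose from 0.46 during take-up to 1.04 N m against a hard stop, so the jam nut is tight. Releasing it and going back for the spanner.

>>> play_rows(
  rows=[
    [5, [0, 0, 0], [0, 0, 0.03]],
    [5, [0, 0, 0], [0, 0, 0.03]],
    [5, [0, 0, 0], [0, 0, 0.03]],
    [5, [0, 0, 0], [0, 0, 0.03]],
    [5, [0, 0, 3], [0, 0, 0.03]],
    [5, [0, 0, 6], [0, 0, 0.1]],
    [5, [0, 0, 9], [0, 0, 0.2]],
    [5, [0, 0, 9], [0, 0, 0.3]],
  ],
)

```text
time: 38.0
tool_pos: [0.5894, -0.1226, 0.198]
ee_rot: [3.132, -0.007, 0.665]
wrist_force: [0.0, 0.1, 1.6]
width: 0.05
```

>>> play_rows(
  rows=[
    [5, [0, -3, 0], [0, 0, 0.12]],
    [5, [0.15, -6, 0], [0, 0, 0.24]],
    [5, [0.15, -7, 0], [0, 0, 0.36]],
    [5, [0.15, -7, 0], [0, 0, 0.48]],
    [5, [0.15, -7, 0], [0, 0, 0.6]],
    [5, [0.15, -7, 0], [0, 0, 0.72]],
    [5, [0.15, -7, 0], [0, 0, 0.84]],
    [5, [0.15, -7, 0], [0, 0, 0.926]],
  ],
)

```text
time: 38.67
tool_pos: [0.5877, -0.1918, 0.1897]
ee_rot: [-3.141, -0.001, 1.591]
wrist_force: [-0.2, 0.1, 0.3]
width: 0.0497
```

>>> play_rows(
  rows=[
    [5, [0, 0, 0], [0, 0, 0]],
    [5, [0, 0, 0], [0, 0, 0]],
  ],
)

```text
time: 38.83
tool_pos: [0.5878, -0.1918, 0.19]
ee_rot: [-3.141, -0.001, 1.584]
wrist_force: [0.5, -0.2, -0.1]
width: 0.05
```

```bash
python3 st.py; python3 - <<'E'
from ov import *
import pickle
S={n:avg(n,4) for n in("top","side")}; pickle.dump(S,open("avg8.pkl","wb"))
r=silhouettes("top","spanner");print([(round(x["confidence"],2),x["point"],x["mask"].sum()) for x in r])
if r:
  m=r[0]["mask"];ys,xs=np.nonzero(m);print(xs.min(),xs.max(),ys.min(),ys.max())
g=S["top"]["pixels"].astype(int).sum(2)//3
print(g[192:222,378:398:2]); print(proj(S["top"],[[.5866,-.19,.089],[.590,-.31,.089],[.574,-.277,.105]]))
E
```

```text
38.8333 [ 0.5878 -0.1918  0.19  ] [-3.141e+00 -1.000e-03  1.584e+00] 0.05 T [-0.055  0.056 -0.052] F [ 0.5 -0.2 -0.1] q6 -0.42
[(0.48, [204.2, 349.6], np.int64(102))]
344 356 194 210
[[129 163 180 199 202 157  60 109 149 151]
 [151 165 168 182 220 187  70 124 150 151]
 [133 134 135 180 237 180  74 134 152 151]
 [103 101  96 197 244 156  83 140 151 150]
 [ 89  86  76 209 241 125  97 146 151 150]
 [ 80  77  73 204 223  92 112 148 151 148]
 [ 65  63  92 206 180  72 123 151 150 148]
 [ 53  53 113 223 151  70 134 151 150 152]
 [ 53  52 118 225 133  82 141 150 152 162]
 [ 60  56 114 209 112  98 145 151 151 171]
 [ 71  62 103 170  84 111 149 151 151 163]
 [ 77  68  88 112  68 125 150 151 148 132]
 [ 74  69  82  63  73 136 150 150 140  95]
 [ 69  62  72  49  90 144 150 149 132  74]
 [ 63  54  57  43 100 148 151 149 121  64]
 [ 61  51  47  49 113 148 151 148 108  60]
 [ 56  52  43  58 125 149 151 145  96  57]
 [ 53  51  41  72 136 149 149 138  81  52]
 [ 54  52  44  87 143 151 150 129  70  50]
 [ 51  48  45 100 147 151 149 118  60  51]
 [ 53  49  52 114 149 150 146 106  53  50]
 [ 61  46  61 126 150 150 144  93  51  49]
 [ 68  42  73 136 149 149 138  80  50  49]
 [ 61  43  87 143 151 149 128  68  46  48]
 [ 50  45 103 147 151 148 118  57  47  48]
 [ 45  51 117 149 149 146 105  51  49  46]
 [ 43  61 129 150 150 143  91  50  50  48]
 [ 45  74 137 151 151 139  82  48  50  48]
 [ 43  90 143 149 150 133  72  49  47  47]
 [ 46 107 146 148 147 119  60  48  46  46]]
[[361.6282021  200.34064787]
 [398.58710571 199.04195011]
 [389.41238636 203.05863257]]
```

>>> play_rows(
  rows=[
    [5, [0, 0, -4], [0, 0, 0]],
    [5, [0, 0, -7.5], [0, 0, 0]],
    [5, [0, 0, -10.5], [0, 0, 0]],
    [5, [0, 0, -11.8], [0, 0, 0]],
    [5, [0, 0, -12.2], [0, 0, 0]],
    [5, [0, 0, -12.2], [0, 0, 0]],
    [0.8, [0, 0, -12.2], [0, 0, 0]],
    [0.8, [0, 0, -12.2], [0, 0, 0]],
  ],
)

```text
time: 39.95
tool_pos: [0.5896, -0.1928, 0.0715]
ee_rot: [3.137, 0.002, 1.586]
wrist_force: [0.3, -0.2, -0.3]
width: 0.0398
```

>>> play_rows(
  rows=[
    [0.8, [0, 0, 0], [0, 0, 0]],
    [0.8, [0, 0, 0], [0, 0, 0]],
    [0.8, [0, 0, 0], [0, 0, 0]],
    [0.8, [0, 0, 0], [0, 0, 0]],
    [0.8, [0, 0, 0], [0, 0, 0]],
    [0.8, [0, 0, 0], [0, 0, 0]],
    [0.8, [0, 0, 0], [0, 0, 0]],
  ],
)

```text
time: 40.53
tool_pos: [0.5867, -0.1922, 0.0693]
ee_rot: [-3.139, 0.0, 1.586]
wrist_force: [-4.5, -0.3, 5.3]
width: 0.0138
```

```bash
python3 st.py
```

```text
40.5333 [ 0.5867 -0.1922  0.0693] [-3.139  0.     1.586] 0.0138 T [-0.077  1.092  0.046] F [-4.5 -0.3  5.3] q6 -0.423
```

>>> play_rows(
  rows=[
    [0.8, [-0.1, 0, 0.1], [0, 0, 0]],
    [0.8, [-0.1, -0.5, 0.1], [0, 0, 0]],
    [0.8, [-0.08, -1.5, 0.1], [0, 0, 0]],
    [0.8, [-0.05, -2.5, 0.1], [0, 0, 0]],
    [0.8, [-0.02, -3.5, 0.1], [0, 0, 0]],
    [0.8, [0, -4.2, 0.1], [0, 0, 0]],
    [0.8, [0, -5, 0.1], [0, 0, 0]],
    [0.8, [0, -5.5, 0.1], [0, 0, 0]],
  ],
)

```text
time: 41.2
tool_pos: [0.5882, -0.2482, 0.0691]
ee_rot: [3.141, 0.001, 1.586]
wrist_force: [-0.4, -0.8, -0.9]
width: 0.0133
```

```bash
python3 st.py
```

```text
41.2 [ 0.5882 -0.2482  0.0691] [3.141e+00 1.000e-03 1.586e+00] 0.0133 T [-0.117  0.071 -0.002] F [-0.4 -0.8 -0.9] q6 -0.503
```

>>> play_rows(
  rows=[
    [0.8, [0, 0, 4], [0, 0, 0]],
    [0.8, [0, 0, 8], [0, 0, 0]],
    [0.8, [0, 0, 11], [0, 0, 0]],
    [0.8, [-1, -1, 11], [0, 0, 0.12]],
    [0.8, [-2, -2, 11], [0, 0, 0.24]],
    [0.8, [-3, -4, 11], [0, 0, 0.36]],
    [0.8, [-4, -5, 11], [0, 0, 0.48]],
    [0.8, [-5, -6, 11], [0, 0, 0.6]],
  ],
)

```text
time: 41.87
tool_pos: [0.537, -0.3092, 0.1788]
ee_rot: [-3.141, 0.0, 2.19]
wrist_force: [-0.0, 0.0, -1.8]
width: 0.0136
```

>>> play_rows(
  rows=[
    [0.8, [-1, -1, 0], [0, 0, 0.12]],
    [0.8, [-2, -3, 0], [0, 0, 0.24]],
    [0.8, [-3, -5, 0], [0, 0, 0.36]],
    [0.8, [-4, -7, 0], [0, 0, 0.48]],
    [0.8, [-5, -8, 0], [0, 0, 0.6]],
    [0.8, [-6.1, -9.36, 0], [0, 0, 0.72]],
    [0.8, [-6.1, -9.36, 0], [0, 0, 0.84]],
    [0.8, [-6.1, -9.36, 0], [0, 0, 0.909]],
  ],
)

```text
time: 42.53
tool_pos: [0.4755, -0.403, 0.1787]
ee_rot: [-3.141, -0.001, 3.097]
wrist_force: [-0.2, -0.2, -1.4]
width: 0.0138
```

>>> play_rows(
  rows=[
    [0.8, [0, 0, 0], [0, 0, 0]],
    [0.8, [0, 0, 0], [0, 0, 0]],
  ],
)

```text
time: 42.7
tool_pos: [0.4764, -0.4016, 0.179]
ee_rot: [-3.141, -0.0, 3.092]
wrist_force: [-0.6, 0.6, -1.7]
width: 0.0137
```

Lowering onto the stand (target about 0.016).

>>> play_rows(
  rows=[
    [0.8, [0, 0, -4], [0, 0, 0]],
    [0.8, [0, 0, -8], [0, 0, 0]],
    [0.8, [0, 0, -12], [0, 0, 0]],
    [0.8, [0, 0, -14.2], [0, 0, 0]],
    [0.8, [0, 0, -15.4], [0, 0, 0]],
    [0.8, [0, 0, -15.9], [0, 0, 0]],
    [0.8, [0, 0, -16.1], [0, 0, 0]],
    [0.8, [0, 0, -16.1], [0, 0, 0]],
  ],
)

```text
time: 43.37
tool_pos: [0.478, -0.4017, 0.0202]
ee_rot: [-3.139, 0.002, 3.095]
wrist_force: [0.0, -0.5, -0.7]
width: 0.0137
```

>>> play_rows(
  rows=[
    [0.8, [0, 0, -0.1], [0, 0, 0]],
    [0.8, [0, 0, -0.2], [0, 0, 0]],
    [0.8, [0, 0, -0.2], [0, 0, 0]],
  ],
)

```text
time: 43.62
tool_pos: [0.478, -0.4017, 0.0183]
ee_rot: [-3.139, 0.003, 3.095]
wrist_force: [1.0, -0.8, 0.1]
width: 0.0139
```

>>> play_rows(
  rows=[
    [0.8, [0, 0, -0.1], [0, 0, 0]],
    [0.8, [0, 0, -0.2], [0, 0, 0]],
    [0.8, [0, 0, -0.3], [0, 0, 0]],
    [0.8, [0, 0, -0.3], [0, 0, 0]],
    [0.8, [0, 0, -0.3], [0, 0, 0]],
  ],
)

```text
time: 44.03
tool_pos: [0.4779, -0.4014, 0.0162]
ee_rot: [-3.139, 0.003, 3.096]
wrist_force: [-0.9, 1.4, 6.5]
width: 0.0137
```

Contact is 6.5 N at z = 0.0162, as expected. Releasing, then retreating upward and toward the left-front, clear of everything.

>>> play_rows(
  rows=[
    [5, [0, 0, 0.1], [0, 0, 0]],
    [5, [0, 0, 0.1], [0, 0, 0]],
    [5, [0, 0, 0.1], [0, 0, 0]],
    [5, [0, 0, 0.1], [0, 0, 0]],
    [5, [0, 0, 4], [0, 0, 0]],
    [5, [0, 0, 8], [0, 0, 0]],
    [5, [0, 0, 12], [0, 0, 0]],
    [5, [0, 0, 16], [0, 0, 0]],
  ],
)

```text
time: 44.7
tool_pos: [0.4764, -0.4002, 0.1744]
ee_rot: [3.14, -0.001, 3.095]
wrist_force: [-0.0, -0.5, 1.4]
width: 0.0498
```

>>> play_rows(
  rows=[
    [5, [-22, 0, 4], [0, 0, 0]],
    [5, [-22, 0, 4], [0, 0, 0]],
    [5, [-22, 0, 4], [0, 0, 0]],
    [5, [-22, 0, 4], [0, 0, 0]],
    [5, [-22, 0, 4], [0, 0, 0]],
    [5, [-22, 0, 4], [0, 0, 0]],
    [5, [-22, 0, 4], [0, 0, 0]],
  ],
)

```text
time: 45.28
tool_pos: [0.2734, -0.3909, 0.2144]
ee_rot: [-3.131, -0.011, 3.066]
wrist_force: [-0.2, -0.3, -0.1]
width: 0.05
```

```bash
python3 st.py; python3 - <<'E'
from ov import *
import pickle
S={n:avg(n,6) for n in("top","side")}; pickle.dump(S,open("avg9.pkl","wb")); S0=pickle.load(open("avg0.pkl","rb"))
L=fx_lines([.5855,-.1215,.05])[6:7]+angle_polys([.581,-.0315,.0251,.05],.06)[:1]
crop(S["top"],(296,446,185,268),5.2,"qa.png");crop(S["side"],(290,390,185,275),4,"qb.png");
crop(S["side"],(308,342,188,222),10.5,"qc.png")
a=cv2.imread("pics/qa.png")[:230+0];a=cv2.resize(cv2.imread("pics/qa.png"),(420,232))
b=cv2.imread("pics/qb.png");c=cv2.imread("pics/qc.png");h=360
row=np.hstack([b[:357],c[:357]])
top=cv2.copyMakeBorder(a,0,0,0,row.shape[1]-420,cv2.BORDER_CONSTANT)
cv2.imwrite("pics/q8.png",np.vstack([top,row]))
print(row.shape)
# bystander motion: compare means of diff around regions
d=np.abs(S["top"]["pixels"].astype(int)-S0["top"]["pixels"]).sum(2)>60
for n,(x0,x1,y0,y1) in dict(marker=(160,205,250,264),tape=(206,232,242,264),yellow=(305,322,234,256),red=(362,390,234,254),fitting=(336,352,244,258),driver=(434,478,252,264),spanner=(408,434,196,266),dish=(304,324,160,182),tube=(325,360,160,176)).items(): print(n,d[y0:y1,x0:x1].mean().round(3))
E
```

```text
45.2833 [ 0.2734 -0.3909  0.2144] [-3.131 -0.011  3.066] 0.05 T [-0.016 -0.015  0.061] F [-0.2 -0.3 -0.1] q6 -2.566
(357, 757, 3)
marker 0.0
tape 0.0
yellow 0.0
red 0.0
fitting 0.0
driver 0.002
spanner 0.142
dish 0.0
tube 0.0
```

View pics/q8.png

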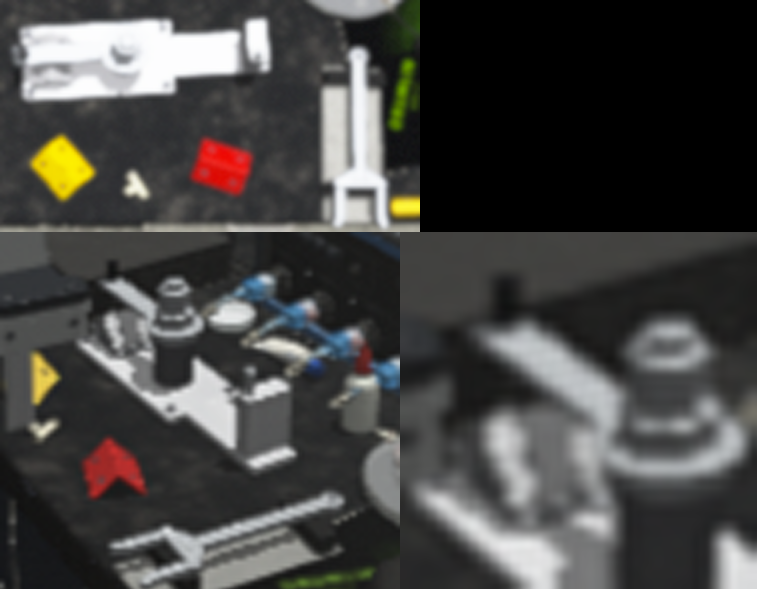

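```bash
python3 - <<'E'
from h import *
import pickle
for f in("avg0.pkl","avg9.pkl"):
  s=pickle.load(open(f,"rb"))["top"];g=s["pixels"].astype(int).sum(2)/3
  c=[(np.arange(418,432)*np.clip(g[r,418:432]-205,0,None)).sum()/np.clip(g[r,418:432]-205,0,None).sum() for r in(206,210,214)]
  print(f,np.round(c,2),"end col",g[196:204,424].astype(int),"floor",g[246:253,424].astype(int),"prongs",g[254,412:440].astype(int))
a,b=[pickle.load(open(f,"rb"))["top"]["pixels"].astype(int).sum(2)//3 for f in("avg4.pkl","avg9.pkl")]
print(a[194:220,304:326:2]);print(b[194:220,304:326:2])
E
```

```text
avg0.pkl [424.03 424.04 424.15] end col [ 19  20  32  84 159 209 210 216] floor [246 244 241 218 139  71  52] prongs [ 66  69  84 147 221 238 223 163 101  72  68  68  69  67  66  64  64  87
 158 224 232 194 121  74  63  62  63  66]
avg9.pkl [423.38 423.53 423.58] end col [ 19  19  19  16  33  85 161 215] floor [249 249 247 246 244 222 145] prongs [ 66  71  85 149 223 241 229 174 109  76  71  71  71  71  70  66  66  90
 163 228 235 196 123  74  65  64  65  68]
[[112 139 161 188 195 194 197 200 205 212 224]
 [161 188 225 241 242 241 244 245 247 248 249]
 [188 204 242 247 245 244 248 249 251 252 252]
 [182 193 236 236 232 233 239 241 247 252 253]
 [187 204 220 220 220 225 228 226 240 252 253]
 [209 225 205 207 218 224 222 210 232 251 253]
 [215 224 196 197 215 223 219 197 230 251 253]
 [211 217 196 197 208 220 222 209 231 251 253]
 [207 217 208 209 205 215 224 222 230 251 253]
 [205 223 212 214 203 211 226 226 229 251 253]
 [205 233 216 214 207 211 225 227 231 251 253]
 [208 243 216 215 212 221 226 226 231 251 253]
 [209 246 218 215 216 226 227 226 230 251 253]
 [209 247 219 215 217 228
[... 1109 characters left out ...]
 224 250 250 250 250 250 250 250 250 249]
 [132 234 246 243 240 239 238 239 239 239 236]
 [145 224 226 208 197 191 185 185 189 203 204]
 [132 190 174 157 155 159 142 137 152 184 190]
 [126 173 143 139 159 182 154 131 149 187 193]
 [128 174 142 148 186 216 185 147 151 187 195]
 [127 181 162 171 210 229 217 186 179 192 203]
 [129 193 193 194 215 228 224 215 209 203 222]
 [137 205 207 205 201 211 211 212 215 221 243]
 [158 220 199 195 178 182 186 188 205 237 251]
 [183 226 180 179 177 186 187 191 216 247 253]
 [183 216 184 198 202 207 210 227 241 251 253]
 [171 196 209 233 233 234 236 248 251 252 252]
 [170 194 228 247 248 247 248 251 251 250 248]
 [156 192 227 241 240 239 239 239 235 227 216]]
```

```bash
python3 -c "
from bench import *
print(close_job())"
```

```text
the job is handed in; nothing more can be done
None
```

I completed the whole job in about 45 s of robot time and handed it in. `close_job()` reports no verdict, so this rests on my own checks.

**What was done**
- **Brackets:** there were two grey brackets. I nested both on the saddle, and left the yellow and red look-alikes alone. The second stopped about 14 mm early at 37.6 N, just under the 40 N limit. The cause was most likely the fingertips landing on the first bracket's ends. I set it down, re-gripped it near its top edge and released it just above the first.
- **Keeper:** I swung it to its hard stop.
- **Nuts:** I slid the spanner onto the set nut with its handle at the stop pin. I then turned the jam nut about 2.9 rad clockwise. Torque held at about 0.46 N m for roughly 0.5 rad of tightening, then rose to 1.04 N m against a hard stop.
- **Spanner:** it is back on its stand, and the arm is clear of everything.

**Last checks**
- **Brackets:** the edges that still show in the top view are unchanged since I nested the second one.
- **Keeper:** it shows home in the pictures.
- **Spanner:** it lies about 4–6 mm from its original place and about 0.01 rad off along its length, well within the limits.
- **Bystanders:** marker, tape, fitting, driver, dish and tube show no change. I didn't compare the dropper by number.

**Weak points**
- My fits of the fixture's position from the two cameras disagreed by 2–3 mm, and forces felt on contact settled it.
- I never read the nut joints directly. Tightness is inferred from torque, and the set nut's setting from where the spanner handle should rest against the pin.
- The wrist finished very close to the end of its range (last joint at -2.566 of -2.57).

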